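Recharge the milling jar from the ball feeder

TASK

Recharge the milling jar: pull the slide gate of the ball feeder open so that every ball rolls out of the hopper into the run-out channel (one may already lie there; leave it until then), and push the gate fully shut again. Then sort the balls by size: all the full-size ones (24 mm) go into the steel jar, all the worn, smaller ones (17 mm) into the white tray. Finish by putting the lid properly home on the jar; jar and tray stay standing on the bench.

Things in the scene. Friction and masses are not known exactly. Their poses are not given: they have to be found in the camera images.
- feeder: the ball feeder, fixed to the bench: a hopper trough with clear flared sides slopes 14 degrees down to a slide gate; beyond it an open run-out channel slopes 8 degrees on to a stop. Origin: on the bench under the gate, where the channel floor is 46 mm up. +y points up the hopper (122 mm long, its far top edge 125 mm above the bench), -y down the run-out; -x is the side with the gate's grip
- runout (a point): middle of the run-out channel's floor, 37 mm above the bench. The channel is 130 mm long (feeder y) and 27 mm wide inside; floor 46 mm up at the gate, 28 mm at the stop (a post 10 mm wide, 16 mm high). Its side walls rise only 5 mm above its floor, so balls there can be pinched from above, fingers closing across the channel (feeder x)
- gate (a joint): the slide gate, m: 0 = fully shut (balls held in the hopper), 0.036 = pulled right out; it slides along the feeder's -x axis, towards the robot, with about 2 N of friction, and stays where it is left
- gate_grip (a point): the grip of the gate, an upright grey block 14 mm (feeder x) by 18 mm (feeder y) by 36 mm tall, from 42 to 78 mm above the bench; this point is inside it 14 mm below its top; it moves with the gate; 80 mm from the feeder's origin when shut
- jar: the milling jar, a loose open steel jar, 90 mm outside and 82 mm inside diameter, 58 mm high, floor 5 mm thick; origin at the centre of its underside, z up
- lid_knob (a point): the jar's loose lid, knob up: a 94 mm metal disc 5 mm thick, under it a 72 mm plug 6 mm deep that goes inside the jar's mouth, on top a grey round knob of 22 mm diameter, 24 mm tall. This point is the middle of the knob, 12 mm above the disc and 23 mm above the plug's underside; z along the knob. With the lid home it is 75 mm above the jar's origin
- tray: the reject tray, a loose square white open tray 88 x 88 x 22 mm, walls and floor 3 mm; origin at the centre of its underside, z up, x and y along its sides
- ball_full_1_center (a point): centre of a full-size steel milling ball, 24 mm diameter (56 g); may be absent
- ball_full_2_center (a point): centre of a full-size steel milling ball, 24 mm diameter (56 g)
- ball_full_3_center (a point): centre of a full-size steel milling ball, 24 mm diameter (56 g); may be absent
- ball_worn_1_center (a point): centre of a worn steel milling ball, 17 mm diameter (20 g); may be absent
- ball_worn_2_center (a point): centre of a worn steel milling ball, 17 mm diameter (20 g)
- ball_worn_3_center (a point): centre of a worn steel milling ball, 17 mm diameter (20 g); may be absent
Things that resemble listed ones, but are neither listed nor needed, are in the scene too. What is shaped like the part that bears lid_knob but pink is not meant.

How it is judged:
On the way, in this order (a step that is already met when the one before it is completed fails the run):
1. the gate is pulled open and all the balls lie past it in the run-out channel (value of joint gate above 0.02 m and y of ball_full_1_center in the frame of feeder between -0.14 and -0.004 m and z of ball_full_1_center in the frame of feeder between 0.03 and 0.075 m and x of ball_full_1_center in the frame of feeder between -0.02 and 0.02 m and y of ball_full_2_center in the frame of feeder between -0.14 and -0.004 m and z of ball_full_2_center in the frame of feeder between 0.03 and 0.075 m and x of ball_full_2_center in the frame of feeder between -0.02 and 0.02 m and y of ball_full_3_center in the frame of feeder between -0.14 and -0.004 m and z of ball_full_3_center in the frame of feeder between 0.03 and 0.075 m and x of ball_full_3_center in the frame of feeder between -0.02 and 0.02 m and y of ball_worn_1_center in the frame of feeder between -0.14 and -0.004 m and z of ball_worn_1_center in the frame of feeder between 0.03 and 0.075 m and x of ball_worn_1_center in the frame of feeder between -0.02 and 0.02 m and y of ball_worn_2_center in the frame of feeder between -0.14 and -0.004 m and z of ball_worn_2_center in the frame of feeder between 0.03 and 0.075 m and x of ball_worn_2_center in the frame of feeder between -0.02 and 0.02 m and y of ball_worn_3_center in the frame of feeder between -0.14 and -0.004 m and z of ball_worn_3_center in the frame of feeder between 0.03 and 0.075 m and x of ball_worn_3_center in the frame of feeder between -0.02 and 0.02 m), for 0.2 s.
2. the gate is pushed fully shut (value of joint gate below 0.004 m), for 0.2 s.
At the end, for the whole second after the job is handed in: the gate is shut (within 4 mm); every 24 mm ball lies inside the jar and every 17 mm ball inside the tray; jar and tray stand upright on the bench; the lid lies level on the jar with its plug in the mouth (centred within 9 mm, height within 4 mm) (value of joint gate below 0.004 m and horizontal distance between each of ball_full_1_center, ball_full_2_center, ball_full_3_center and jar below 0.04 m and z of ball_full_1_center in the frame of jar between 0.006 and 0.052 m and z of ball_full_2_center in the frame of jar between 0.006 and 0.052 m and z of ball_full_3_center in the frame of jar between 0.006 and 0.052 m and x of ball_worn_1_center in the frame of tray between -0.041 and 0.041 m and y of ball_worn_1_center in the frame of tray between -0.041 and 0.041 m and z of ball_worn_1_center in the frame of tray between 0.003 and 0.03 m and x of ball_worn_2_center in the frame of tray between -0.041 and 0.041 m and y of ball_worn_2_center in the frame of tray between -0.041 and 0.041 m and z of ball_worn_2_center in the frame of tray between 0.003 and 0.03 m and x of ball_worn_3_center in the frame of tray between -0.041 and 0.041 m and y of ball_worn_3_center in the frame of tray between -0.041 and 0.041 m and z of ball_worn_3_center in the frame of tray between 0.003 and 0.03 m and angle between each of jar, tray's own z axis and vertical below 0.08 rad and height (world z) of each of jar, tray below 0.008 m and horizontal distance between lid_knob and jar below 0.009 m and z of lid_knob in the frame of jar between 0.071 and 0.079 m and angle between the z axis of lid_knob and the z axis of jar, either way round below 0.08 rad); the robot touches nothing.
Of ball_full_1, ball_worn_1 only 1 to 1 are there at a start; the rules pass over those that are not, and their reading is None.
Of ball_full_3, ball_worn_3 only 1 to 2 are there at a start; the rules pass over those that are not, and their reading is None.
At some moment in a run one of jar, tray may be knocked a few centimetres aside while the robot is not near it.
It also fails if it takes over 210 s, if anything falls off the work surface, if the arm or the gripper's body presses on something with over 40 N, if the wrist force passes 120 N, or if a joint passes its speed limit or range.

ROBOT

A 7-joint arm with a two-finger parallel gripper is mounted at the origin on a cart in front of the work surface, level with it; the furniture and walls round the work are solid. World frame = base frame: x ahead of the robot, y to its left, z up, the work surface at z = 0. Lengths are in m, angles in rad, forces in N, time in s.
With the tool pointing down it reaches from about 0.4 to 0.85 m from the base axis. Payload 4.5 kg.
Tool frame: the origin (TCP) lies midway between the tips of the shut fingers; the grasp point (between the pads) lies 19 mm behind it; y points along the fingers, z is the direction in which the jaws open and shut, and the axes are right-handed (so a half turn about y gives the same grasp; the last joint's range is limited). The gripper opens to 88 mm and grips with 3 to 60 N. Pads are 18 mm wide; open, the fingers measure 123 mm over their backs; the gripper's body (75 mm by 187 mm) begins 45 mm behind the grasp point.
Start: joints at [1.201, 0.689, -0.195, 1.565, 0.157, 0.902, -0.215], TCP at [0.246, -0.575, 0.239] pointing down, gripper open.
Joint ranges: [-3.01, 3.01], [-0.46, 2.08], [-1.47, 1.51], [0.13, 2.56], [-1, 4.14], [0.04, 2.09], [-2.66, 2.66]. Speed limits (rad/s): [2.57, 2.57, 3.14, 3.14, 3.14, 3.14, 3.14].

INTERFACE

Orientations are given as a unit quaternion [x, y, z, w].
In Python, from plant import r, snapshot, get_calibration, job, boxes_of gives the robot as it stands. The module is installed in compiled form; this text tells all that it offers.
- The arm moves only by the shell command python3 -m handwheel 'ROWS' [OPENING] [FORCE]. ROWS is JSON, a list that holds one entry, the list of rows, each a list of 6 numbers: the shift along the tool's x, y, z as a fraction of full scale, then the turn, a rotation vector about the tool's x, y, z as a fraction of full scale. In form: [[[x, y, z, wx, wy, wz], ...]]. A call has 1 to 12 rows; each row is the pose to reach, as a shift and turn from the pose commanded when the call began, along the tool's axes at that moment, turning the shorter way round; what a row does not reach only later rows make up. Full scale, the value 1, is 100 cm for a shift and 180 degrees for a turn. A row lasts 1/12 s, in which the tool goes at most 41.7 mm and 7.16 degrees, less where a joint would pass 70% of its speed; a pose out of reach is approached as far as the arm can. A call with a number of a shift or a turn outside -1 to 1 is refused whole. A call with a gripper value outside its range is refused whole. OPENING is the opening, from -1 (shut) to 1 (fully open), set as the call begins (- or left out, the last holds). The fingers move at their own pace and stop on an object; FORCE is the grip in N (left out, the last holds). Time passes only in rows, so rows that repeat a pose let the fingers close. It gives the time, the measured TCP pose, the force and the opening at its end, in the units of the state.
- r.get_state(): the state, without advancing time (a new reading comes with each control period).
- snapshot(name): name is "scene" or "side" or "wrist"; returns the picture (480x640x3 uint8, red, green, blue); there is no depth.
- get_calibration(name): a dict with "fx", "fy", "cx", "cy" (pixels), "T" (4x4, takes a point from camera to world coordinates). Camera axes: x right, y down, z forward; pixel columns grow to the right and rows downward; lengths in m; the calibration is good to about 2 mm. A picture is of the moment at which its call begins: read the wrist's pose just before it. get_calibration takes no time and is no camera call; for the wrist camera it gives the pose at the moment of the call.
- job.finish_job(): hands the job in, once; it reports no verdict.
Trained networks look in the newest picture that a camera, given by its name, has taken for a name from the list of things; names that differ only in an ending like _2 or _b are one class to them, and where a whole thing is asked for, a point or a joint stands for the part that bears it (a point fixed in the world has none). Each returns a list of dicts, best first, with "confidence" (0 to 1); they miss things now and then, are a little off and sometimes report something else, mostly with a low value. They report only what shows in the picture. A call takes as long as a camera call. They do not tell look-alikes from the thing itself.
- boxes_of(thing, camera): "bbox" ([left, top, right, bottom] in pixels, round what is visible of it).
The state is a dict: "clock": time; "q": joint angles; "qd": joint speeds; "joint_torque": joint torques, N m; "tool_pos": TCP position; "eef_rot": TCP orientation; "contact_force": force on the tool from outside, world axes, zero at the start; "moment": the same for the moment, N m; "opening": opening from 0.0 (shut) to 1.0 (fully open).
Only numpy, scipy, OpenCV 4.12 (cv2) and the standard library are available. Lean on these libraries where they do the work, as an engineer would, in place of code of your own. Each camera call takes 0.05 s, during which the arm holds its last target. There are 200 camera calls.

## Working session

There is one attempt and no reset: what is moved stays moved. The work goes in short steps, Python scripts to look and compute and a shell command to move; the robot and the scene stay as the last step left them, time stands still between calls to the robot, and variables do not carry over. Pictures are saved under pics/ and viewed, about 12 in all and at most 16, crops included, and the job is handed in when it is done.

```bash
mkdir -p pics; ls; cat > h.py <<'E'
import numpy as np, cv2
from plant import r, snapshot, get_calibration, job, boxes_of
from scipy.spatial.transform import Rotation as R
def save(cam,n,crop=None,scale=1):
    im=snapshot(cam)
    if crop: im=im[crop[1]:crop[3],crop[0]:crop[2]]
    if scale!=1: im=cv2.resize(im,None,fx=scale,fy=scale,interpolation=cv2.INTER_CUBIC)
    cv2.imwrite('pics/'+n+'.png',im[:,:,::-1])
def ray(cam,u,v,z,c=None):
    c=c or get_calibration(cam);T=np.array(c['T'])
    d=T[:3,:3]@np.array([(u-c['cx'])/c['fx'],(v-c['cy'])/c['fy'],1.]);o=T[:3,3]
    return o+d*(z-o[2])/d[2]
def proj(cam,p,c=None):
    c=c or get_calibration(cam);T=np.array(c['T'])
    q=T[:3,:3].T@(np.array(p)-T[:3,3]);return np.array([c['fx']*q[0]/q[2]+c['cx'],c['fy']*q[1]/q[2]+c['cy']])
def tri(c1,p1,c2,p2):
    A=[];b=[]
    for c,(u,v) in((c1,p1),(c2,p2)):
        k=get_calibration(c);T=np.array(k['T']);d=T[:3,:3]@np.array([(u-k['cx'])/k['fx'],(v-k['cy'])/k['fy'],1.]);d/=np.linalg.norm(d)
        P=np.eye(3)-np.outer(d,d);A.append(P);b.append(P@T[:3,3])
    return np.linalg.lstsq(np.vstack(A),np.hstack(b),rcond=None)[0]
def to(p):  # shift in tool axes, full-scale units, from present pose to p
    s=r.get_state();return np.round(R.from_quat(s['eef_rot']).inv().apply(np.array(p)-np.array(s['tool_pos'])),4)
E
python3 - <<'E'
from h import *
s=r.get_state();print(s['clock'],s['tool_pos'],R.from_quat(s['eef_rot']).as_matrix().round(3))
a=snapshot('scene');cv2.imwrite('pics/a.png',a[:,:,::-1])
save('side','b');
for c in('scene','side'):
    k=get_calibration(c);print(c,k['fx'],np.array(k['T']).round(3).tolist())
    for t in('feeder','gate_grip','jar','lid_knob','tray','ball_full_1_center','ball_worn_1_center'):
        print(t,[([round(x) for x in b['bbox']],round(b['confidence'],2)) for b in boxes_of(t,c)][:5])
E
```

```text
pics
0.0 [ 0.24526729 -0.574164    0.23791978] [[-0.92  -0.001  0.393]
 [-0.393  0.002 -0.92 ]
 [ 0.    -1.    -0.002]]
scene 587.8704402047524 [[0.586, -0.349, 0.731, -0.822], [-0.81, -0.237, 0.536, -1.059], [-0.014, -0.907, -0.422, 0.845], [0.0, 0.0, 0.0, 1.0]]
feeder [([359, 218, 418, 289], 0.82)]
gate_grip [([361, 251, 391, 264], 0.47)]
jar [([407, 273, 414, 282], 0.73), ([375, 276, 409, 310], 0.63)]
lid_knob [([433, 279, 469, 294], 0.88), ([318, 263, 350, 283], 0.68), ([436, 304, 470, 321], 0.61)]
tray [([199, 223, 224, 239], 0.6)]
ball_full_1_center []
ball_worn_1_center [([406, 272, 417, 280], 0.21)]
side 528.2381760781315 [[1.0, 0.019, -0.024, 0.561], [0.031, -0.499, 0.866, -1.278], [0.004, -0.866, -0.499, 0.768], [0.0, 0.0, 0.0, 1.0]]
feeder [([302, 245, 372, 346], 0.83), ([303, 268, 348, 294], 0.52)]
gate_grip [([307, 272, 348, 295], 0.86)]
jar [([248, 298, 286, 348], 0.77)]
lid_knob [([251, 372, 298, 412], 0.97), ([311, 351, 358, 386], 0.83), ([269, 264, 303, 289], 0.72)]
tray [([291, 179, 304, 198], 0.59)]
ball_full_1_center []
ball_worn_1_center []
```

View pics/a.png

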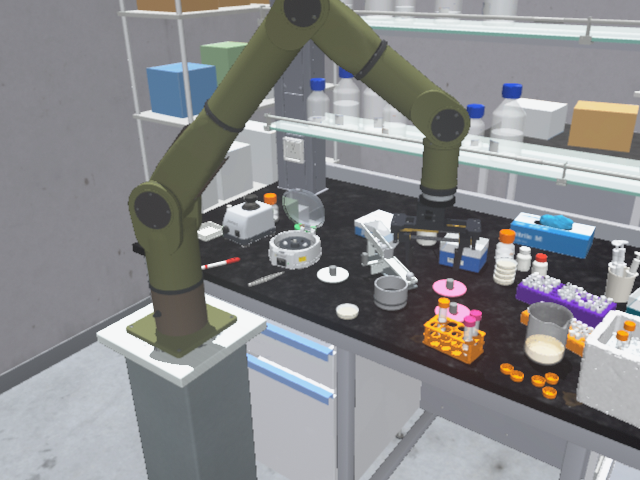

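View pics/b.png

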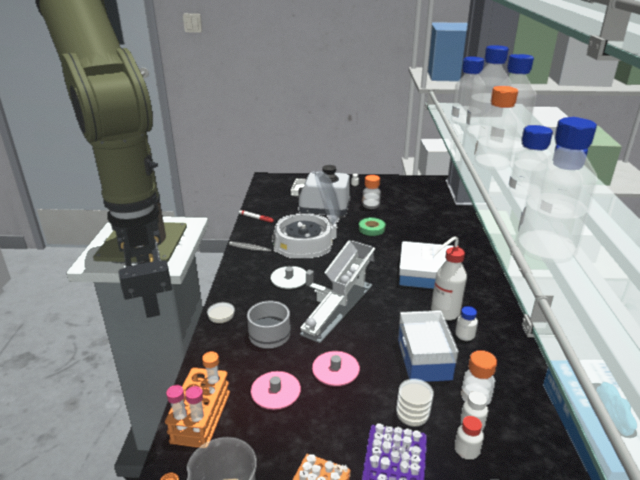

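```bash
python3 - <<'E'
from h import *
for n,u,v,z in(('tray?',297,190,0),('box',427,335,.03),('box2',425,262,.03),('jar',269,312,.058),('jarL',248,312,.058),('jarR',290,312,.058),('lid',289,272,.06),('lidbase',289,278,.01),('grip',309,275,.078),('stop',308,332,.03),('hoptop',361,250,.12),('dish',221,313,.01),('pink',335,367,.01),('pink',275,388,.01)):
    print(n,ray('side',u,v,z).round(3))
for n,u,v,z in(('tray?',210,231,0.02),('lidknob',332,268,.03),('lid',333,275,.005),('jar',391,282,.058),('box',465,250,.05),('box2',375,225,.05)):
    print(n,ray('scene',u,v,z).round(3))
save('side','c',(200,160,480,370),2.8); save('scene','d',(180,170,500,320),2.5)
E
```

```text
tray? [0.416 0.362 0.   ]
box [ 0.752 -0.41   0.03 ]
box2 [ 0.785 -0.125  0.03 ]
jar [ 0.415 -0.38   0.058]
jarL [ 0.37  -0.382  0.058]
jarR [ 0.46  -0.379  0.058]
lid [ 0.444 -0.228  0.06 ]
lidbase [ 0.438 -0.181  0.01 ]
grip [ 0.494 -0.266  0.078]
stop [ 0.5  -0.41  0.03]
hoptop [ 0.614 -0.219  0.12 ]
dish [ 0.296 -0.327  0.01 ]
pink [ 0.559 -0.491  0.01 ]
pink [ 0.445 -0.551  0.01 ]
tray? [0.435 0.345 0.02 ]
lidknob [ 0.434 -0.168  0.03 ]
lid [ 0.438 -0.169  0.005]
jar [ 0.415 -0.378  0.058]
box [ 0.728 -0.457  0.05 ]
box2 [ 0.737 -0.132  0.05 ]
```

View pics/c.png

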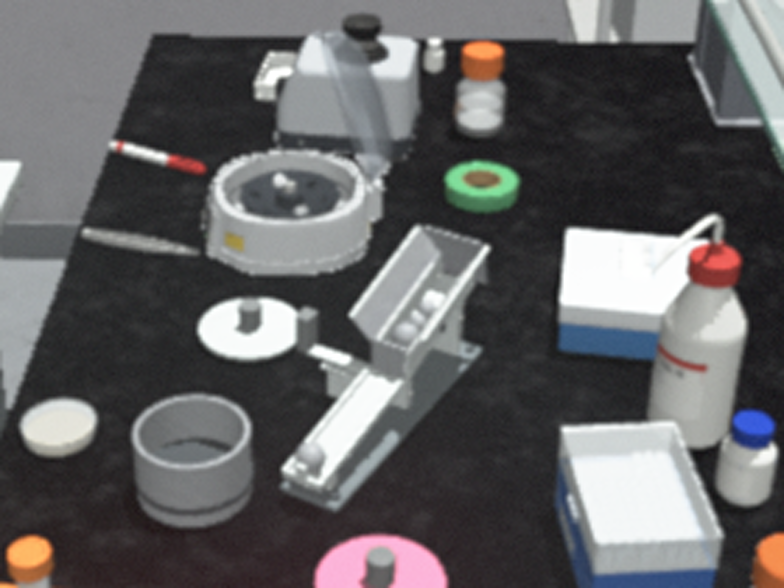

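View pics/d.png

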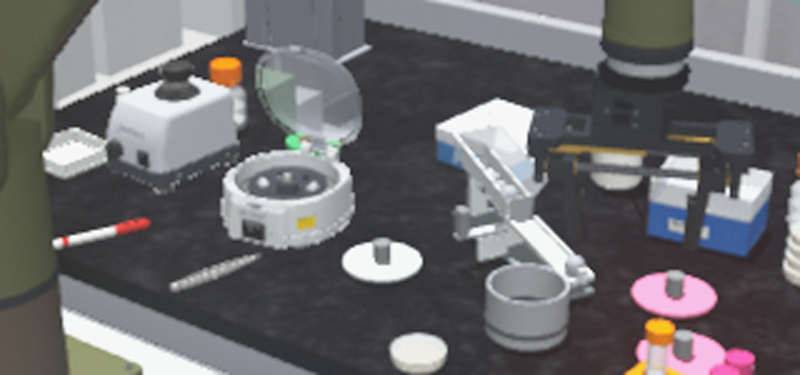

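```bash
python3 - <<'E'
from h import *
s=r.get_state();M=R.from_quat(s['eef_rot']).as_matrix()
k=get_calibration('wrist');T=np.array(k['T']);print(k['fx'],'cam in tool',(M.T@(T[:3,3]-s['tool_pos'])).round(3),(M.T@T[:3,:3]).round(2).tolist())
print(to([.49,-.36,.40]))
for n,u,v,z in(('stop',307,331,.03),('gate',343,297,.06),('hop',362,246,.12),('grip',309,271,.078)): print(n,ray('side',u,v,z).round(3))
E
```

```text
415.04830606875464 cam in tool [-0.073 -0.146 -0.   ] [[-0.0, 0.96, 0.28], [-0.0, -0.28, 0.96], [1.0, 0.0, 0.0]]
[-0.3091 -0.1613 -0.1014]
stop [ 0.498 -0.406  0.03 ]
gate [ 0.574 -0.323  0.06 ]
hop [ 0.617 -0.2    0.12 ]
grip [ 0.493 -0.249  0.078]
```

```bash
python3 -c "
from h import *
print(to([.53,-.32,.36]))"
```

```text
[-0.3616 -0.1213 -0.1225]
```

```bash
python3 -m handwheel '[[[-0.06,-0.12,0,0,0,0],[-0.12,-0.12,-0.04,0,-0.05,0],[-0.36,-0.12,-0.12,0,-0.2056,0],[-0.36,-0.12,-0.12,0,-0.2056,0],[-0.36,-0.12,-0.12,0,-0.2056,0],[-0.36,-0.12,-0.12,0,-0.2056,0],[-0.36,-0.12,-0.12,0,-0.2056,0],[-0.36,-0.12,-0.12,0,-0.2056,0],[-0.36,-0.12,-0.12,0,-0.2056,0],[-0.36,-0.12,-0.12,0,-0.2056,0],[-0.36,-0.12,-0.12,0,-0.2056,0],[-0.36,-0.12,-0.12,0,-0.2056,0]]]' 1 20
python3 -m handwheel '[[[0,0,0,0,0,0],[0,0,0,0,0,0],[0,0,0,0,0,0]]]'
python3 - <<'E'
from h import *
s=r.get_state();print(s['q'])
save('wrist','e')
for t in('feeder','gate_grip','jar','lid_knob','ball_full_1_center','ball_worn_1_center'):
    print(t,[([round(x) for x in b['bbox']],round(b['confidence'],2)) for b in boxes_of(t,'wrist')][:5])
E
```

```text
clock: 1.9
tool_pos: [0.5319, -0.3198, 0.3591]
eef_rot: [0.356, -0.611, 0.611, -0.357]
contact_force: [-0.0, -1.5, -1.1]
opening: 1.0
clock: 2.15
tool_pos: [0.528, -0.3248, 0.3584]
eef_rot: [0.354, -0.612, 0.613, -0.353]
contact_force: [-0.1, -0.1, 0.2]
opening: 1.0
[ 0.68673318  0.58599301 -0.38611811  1.40303642  0.22686912  1.19706341
 -0.24852899]
feeder [([239, 0, 368, 254], 0.97)]
gate_grip [([242, 132, 343, 150], 0.61), ([311, 96, 337, 122], 0.52)]
jar [([215, 225, 298, 312], 0.88)]
lid_knob [([365, 242, 436, 312], 0.96), ([133, 60, 219, 146], 0.84), ([310, 322, 384, 366], 0.57), ([315, 79, 332, 93], 0.55)]
ball_full_1_center [([133, 58, 220, 144], 0.31)]
ball_worn_1_center [([317, 122, 334, 139], 0.57)]
```

View pics/e.png

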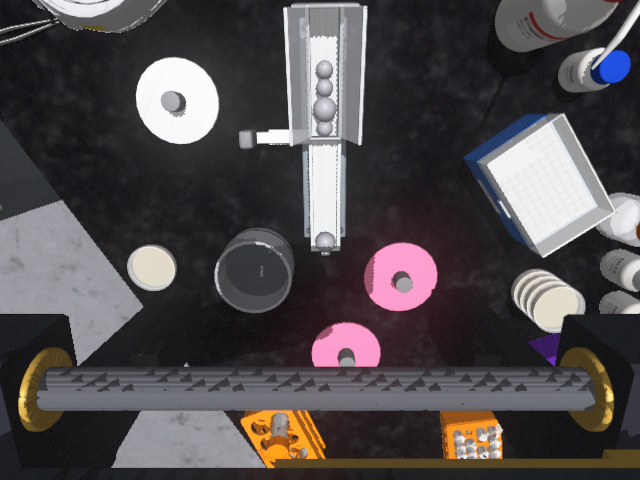

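```bash
python3 - <<'E'
from h import *
im=cv2.imread('pics/e.png');cv2.imwrite('pics/f.png',cv2.resize(im[40:260,130:380],None,fx=3,fy=2.7,interpolation=cv2.INTER_CUBIC))
print('grip',ray('wrist',247,139,.078));print('stop',ray('wrist',325,249,.04));print('hop',ray('wrist',325.5,5,.125));print('gatemid',ray('wrist',324,140,.06))
k=get_calibration('wrist');o=np.array(k['T'])[:3,3]
for u,v,w,z in((324.5,69,18,.085),(324.5,87,18,.08),(324,110,24,.075),(324,129,17,.065),(325,241,21,.045)):
    p=ray('wrist',u,v,z);print(p,np.linalg.norm(p-o)*w/k['fx'])
print('lid',ray('wrist',177,100,.005),'knob',ray('wrist',171,101,.029));print('jar',ray('wrist',256,270,.058))
E
```

```text
grip [ 0.49400108 -0.24640007  0.078     ]
stop [ 0.49923902 -0.39755853  0.04      ]
hop [ 0.61524815 -0.18957953  0.125     ]
gatemid [ 0.56022403 -0.28679365  0.06      ]
[ 0.59311142 -0.22872254  0.085     ] 0.018287034337847192
[ 0.58546937 -0.2424279   0.08      ] 0.01845051117683983
[ 0.57469397 -0.26065939  0.075     ] 0.024847838778422275
[ 0.56571324 -0.27690779  0.065     ] 0.018019691787854297
[ 0.5047519  -0.38759179  0.045     ] 0.024331670148330382
lid [ 0.43582023 -0.16753132  0.005     ] knob [ 0.4357712 -0.169552   0.029    ]
jar [ 0.42055529 -0.37479013  0.058     ]
```

View pics/f.png

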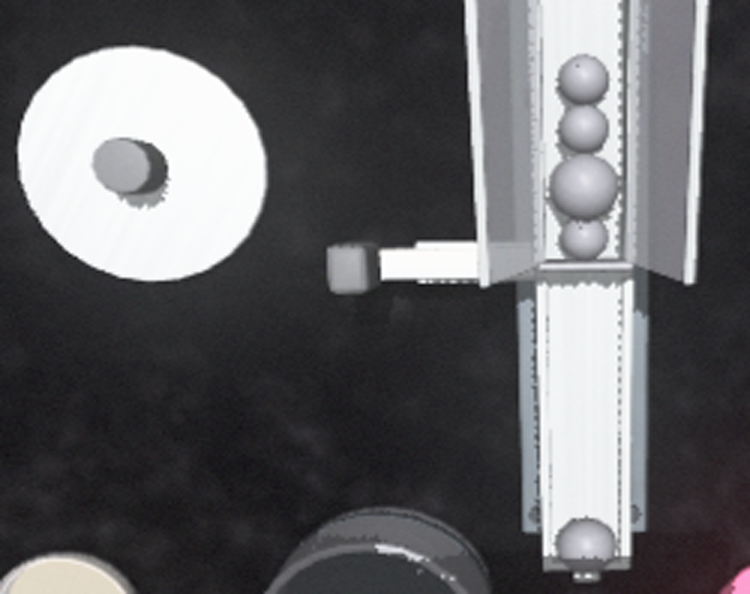

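```bash
python3 -c "
from h import *
print(to([.4945,-.2465,.12]),to([.4945,-.2465,.056]),to([.4945,-.2465,.056])+to([.528-.0314,-.3248+.0175,.3584]))
s=r.get_state();print(R.from_quat(s['eef_rot']).as_matrix().round(3))"
```

```text
[-0.0492  0.2387 -0.0684] [-0.0492  0.3027 -0.0684] [-0.0467  0.303  -0.1047]
[[-0.498 -0.     0.867]
 [-0.867 -0.    -0.498]
 [ 0.    -1.     0.   ]]
```

```bash
python3 -m handwheel '[[[-0.049,0.05,-0.068,0,-0.005,0],[-0.049,0.08,-0.068,0,-0.005,0],[-0.049,0.12,-0.068,0,-0.005,0],[-0.049,0.16,-0.068,0,-0.005,0],[-0.049,0.20,-0.068,0,-0.005,0],[-0.049,0.20,-0.068,0,-0.005,0],[-0.049,0.23,-0.068,0,-0.005,0],[-0.049,0.25,-0.068,0,-0.005,0],[-0.049,0.275,-0.068,0,-0.005,0],[-0.049,0.303,-0.068,0,-0.005,0],[-0.049,0.303,-0.068,0,-0.005,0],[-0.049,0.303,-0.068,0,-0.005,0]]]' -0.3 20
python3 -m handwheel '[[[0,0,0,0,0,0],[0,0,0,0,0,0],[0,0,0,0,0,0],[0,0,0,0,0,0],[0,0,0,0,0,0],[0,0,0,0,0,0],[0,0,0,0,0,0],[0,0,0,0,0,0]]]' -1 20
```

```text
clock: 3.5
tool_pos: [0.4943, -0.2463, 0.0551]
eef_rot: [-0.36, 0.61, -0.608, 0.359]
contact_force: [0.2, -0.1, 0.8]
opening: 0.349
clock: 4.17
tool_pos: [0.4922, -0.245, 0.0571]
eef_rot: [-0.36, 0.61, -0.608, 0.358]
contact_force: [-5.6, 4.3, 3.0]
opening: 0.156
```

```bash
python3 -m handwheel '[[[0,0,-0.008,0,0,0],[0,0,-0.016,0,0,0],[0,0,-0.024,0,0,0],[0,0,-0.031,0,0,0],[0,0,-0.035,0,0,0],[0,0,-0.035,0,0,0],[0,0,-0.035,0,0,0],[0,0,-0.035,0,0,0],[0,0,-0.035,0,0,0],[0,0,-0.035,0,0,0],[0,0,-0.035,0,0,0],[0,0,-0.035,0,0,0]]]'
python3 -m handwheel '[[[0,0,0,0,0,0],[0,0,0,0,0,0],[0,0,0,0,0,0],[0,0,0,0,0,0],[0,0,0,0,0,0],[0,0,0,0,0,0],[0,0,0,0,0,0],[0,0,0,0,0,0],[0,0,0,0,0,0],[0,0,0,0,0,0],[0,0,0,0,0,0],[0,0,0,0,0,0]]]'
python3 - <<'E'
from h import *
c=snapshot('side')[215:355,270:400];w=snapshot('wrist')
a=cv2.resize(c,(400,430));b=cv2.resize(w,(400,300));o=np.zeros((430,800,3),np.uint8);o[:,:400]=a;o[:300,400:]=b
cv2.imwrite('pics/g.png',o[:,:,::-1])
E
```

```text
clock: 5.17
tool_pos: [0.464, -0.2292, 0.0569]
eef_rot: [0.359, -0.609, 0.609, -0.359]
contact_force: [-0.1, 0.3, 8.7]
opening: 0.155
clock: 6.17
tool_pos: [0.464, -0.2292, 0.0569]
eef_rot: [0.359, -0.609, 0.609, -0.359]
contact_force: [0.4, 1.3, 10.5]
opening: 0.159
```

View pics/g.png

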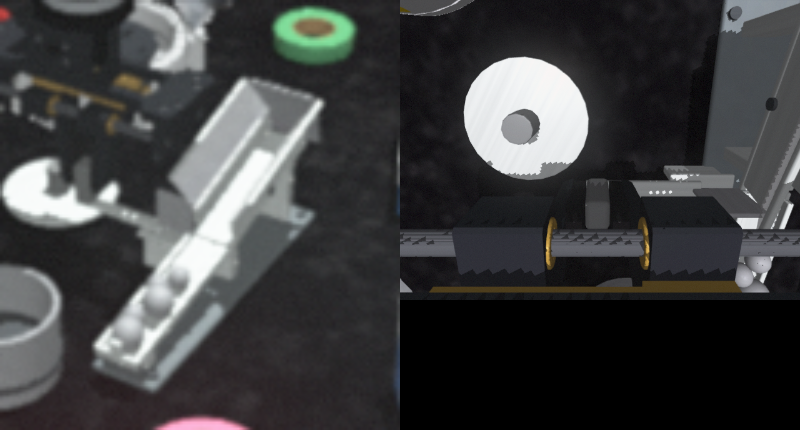

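```bash
python3 -m handwheel '[[[0,0,0.008,0,0,0],[0,0,0.016,0,0,0],[0,0,0.024,0,0,0],[0,0,0.031,0,0,0],[0,0,0.037,0,0,0],[0,0,0.037,0,0,0],[0,0,0.037,0,0,0],[0,0,0.037,0,0,0],[0,0,0.037,0,0,0],[0,0,0.037,0,0,0]]]'
python3 -m handwheel '[[[0,0,0,0,0,0],[0,0,0,0,0,0],[0,0,0,0,0,0],[0,-0.04,0,0,0,0],[0,-0.08,0,0,0,0],[0,-0.12,0,0,0,0],[0.02,-0.16,0,0,0,0],[0.04,-0.20,0.02,0,0,0],[0.07,-0.20,0.05,0,0,0],[0.07,-0.20,0.05,0,0,0],[0.07,-0.20,0.05,0,0,0],[0.07,-0.20,0.05,0,0,0]]]' 0.1
python3 - <<'E'
from h import *
save('wrist','i')
for t in('gate_grip','jar','ball_full_1_center','ball_worn_1_center'):
    print(t,[([round(x) for x in b['bbox']],round(b['confidence'],2)) for b in boxes_of(t,'wrist')][:5])
E
```

```text
clock: 7.1
tool_pos: [0.4921, -0.2449, 0.0568]
eef_rot: [-0.362, 0.611, -0.607, 0.357]
contact_force: [-7.8, 4.8, 17.4]
opening: 0.159
clock: 8.1
tool_pos: [0.5058, -0.3326, 0.2547]
eef_rot: [-0.359, 0.61, -0.609, 0.359]
contact_force: [-0.5, 0.5, -0.5]
opening: 0.552
gate_grip [([235, 110, 372, 137], 0.96)]
jar [([206, 238, 303, 344], 0.75)]
ball_full_1_center []
ball_worn_1_center [([325, 227, 351, 249], 0.57)]
```

View pics/i.png

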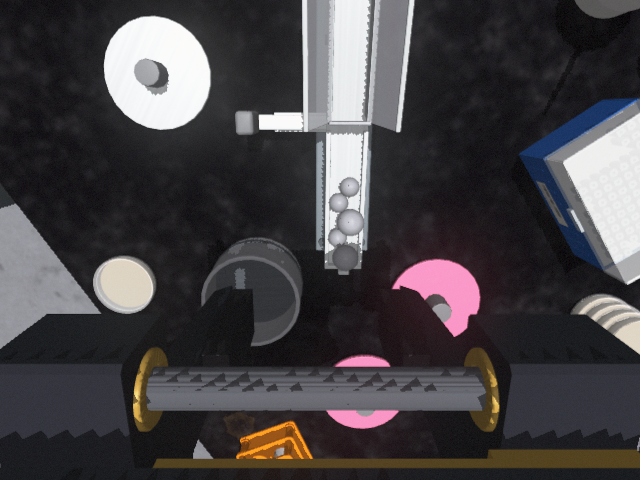

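```bash
cat >> h.py <<'E'
O=np.array([.5625,-.286,0]);a=np.radians(60.8);YF=np.array([np.cos(a),np.sin(a),0]);XF=np.array([np.sin(a),-np.cos(a),0])
def fd(p): d=np.array(p)-O;return np.array([d@XF,d@YF,d[2]]).round(4)
def fw(x,y,z): return O+x*XF+y*YF+np.array([0,0,z])
def ball(u,v,rad,cam='wrist'):
    z=.045
    for _ in range(6):
        p=ray(cam,u,v,z);z=.046+fd(p)[1]*.1405+rad*1.01
    return fd(p)
E
python3 - <<'E'
from h import *
s=r.get_state();print(s['tool_pos'])
for u,v,rd in((349.5,186.5,.0085),(339,202.5,.0085),(350,222,.012),(337.5,238,.0085),(345,257,.012)): print(ball(u,v,rd))
print('grip',fd(ray('wrist',244,123,.078)),'stop',fd(ray('wrist',344,268,.043)), 'gate',fd(ray('wrist',349,128,.05)),'jar',ray('wrist',255,291,.058))
E
```

```text
[ 0.50636962 -0.33132212  0.25512165]
[ 0.0016 -0.0533  0.0471]
[-0.007  -0.0678  0.0451]
[ 0.0031 -0.085   0.0462]
[-0.0073 -0.1016  0.0403]
[-1.000e-04 -1.194e-01  4.130e-02]
grip [-0.0816 -0.0007  0.078 ] stop [-0.0009 -0.1295  0.043 ] gate [-0.0005 -0.0046  0.05  ] jar [ 0.42023857 -0.37417288  0.058     ]
```

```bash
python3 -c "
from h import *
print(to(fw(-.001,-.0533,.0475)), fw(-.001,-.0533,.0445))"
```

```text
[-0.0134  0.2076  0.0263] [ 0.53562416 -0.33203889  0.0445    ]
```

```bash
python3 -m handwheel '[[[-0.013,0.03,0.026,0,0,0.0444],[-0.013,0.07,0.026,0,0,0.0444],[-0.013,0.11,0.026,0,0,0.0444],[-0.013,0.14,0.026,0,0,0.0444],[-0.013,0.165,0.026,0,0,0.0444],[-0.013,0.185,0.026,0,0,0.0444],[-0.013,0.20,0.026,0,0,0.0444],[-0.013,0.2075,0.026,0,0,0.0444],[-0.013,0.2075,0.026,0,0,0.0444],[-0.013,0.2075,0.026,0,0,0.0444]]]' -0.3 15
python3 -c "
from h import *
s=r.get_state();print(fd(s['tool_pos']),R.from_quat(s['eef_rot']).as_matrix().round(3).tolist(),to(fw(-.001,-.0533,.0445)))"
```

```text
clock: 9.18
tool_pos: [0.5359, -0.3338, 0.0485]
eef_rot: [-0.316, 0.633, -0.582, 0.401]
contact_force: [0.5, -0.3, -0.3]
opening: 0.353
[ 0.0001 -0.0547  0.0485] [[-0.479, 0.067, 0.875], [-0.867, 0.122, -0.484], [-0.139, -0.99, 0.0]] [-0.0008  0.0042 -0.0011]
```

```bash
python3 -m handwheel '[[[-0.001,0.002,-0.001,0,0,0],[-0.001,0.004,-0.001,0,0,0],[-0.001,0.004,-0.001,0,0,0],[-0.001,0.004,-0.001,0,0,0]]]' -0.3 15
python3 -m handwheel '[[[0,0,0,0,0,0],[0,0,0,0,0,0],[0,0,0,0,0,0],[0,0,0,0,0,0],[0,0,0,0,0,0],[0,0,0,0,0,0],[0,0,0,0,0,0]]]' -1 15
```

```text
clock: 9.52
tool_pos: [0.5357, -0.3325, 0.045]
eef_rot: [-0.316, 0.632, -0.583, 0.401]
contact_force: [0.9, 0.1, 0.7]
opening: 0.351
clock: 10.1
tool_pos: [0.5355, -0.3323, 0.0445]
eef_rot: [-0.316, 0.633, -0.583, 0.401]
contact_force: [-0.0, 1.7, 0.5]
opening: 0.175
```

```bash
python3 -m handwheel '[[[0,0,0,0,0,0],[0,0,0,0,0,0],[0,0,0,0,0,0]]]' 
python3 - <<'E'
from h import *
save('wrist','j')
E
```

```text
clock: 10.35
tool_pos: [0.5355, -0.3324, 0.0445]
eef_rot: [-0.316, 0.633, -0.583, 0.401]
contact_force: [-0.9, 0.8, 1.6]
opening: 0.175
```

View pics/j.png

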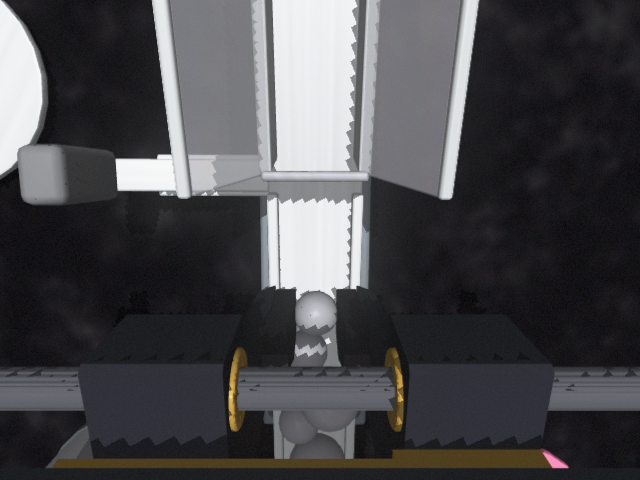

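```bash
python3 -c "
from h import *
print(ball(316,313,.0085),ball(310,349,.0085),fd(r.get_state()['tool_pos']), fd(ray('wrist',317,176,.066)))
for y in(-.045,-.053,-.06):print(y,proj('wrist',fw(0,y,.0545+.14*y)))"
```

```text
[-0.0011 -0.0537  0.047 ] [-0.0034 -0.0691  0.0449] [-0.001  -0.0536  0.0445] [-0.0011 -0.002   0.066 ]
-0.045 [319.09216953 291.776699  ]
-0.053 [318.94718468 311.34961794]
-0.06 [318.82371249 328.01833412]
```

```bash
python3 -m handwheel '[[[0,-0.002,0,0,0,0],[0,-0.005,0,0,0,0],[0,-0.01,0,0,0,0],[0,-0.02,0,0,0,0],[0,-0.03,0,0,0,0],[0,-0.05,0,0,0,0],[0,-0.05,0,0,0,0],[0,-0.05,0,0,0,0]]]' 
python3 - <<'E'
from h import *
im=snapshot('wrist')[200:460,200:440]
cv2.imwrite('pics/k.png',cv2.resize(im,None,fx=2,fy=2)[:,:,::-1])
E
```

```text
clock: 11.07
tool_pos: [0.5329, -0.3395, 0.0957]
eef_rot: [-0.315, 0.632, -0.584, 0.401]
contact_force: [-1.3, 0.3, -0.3]
opening: 0.175
```

View pics/k.png

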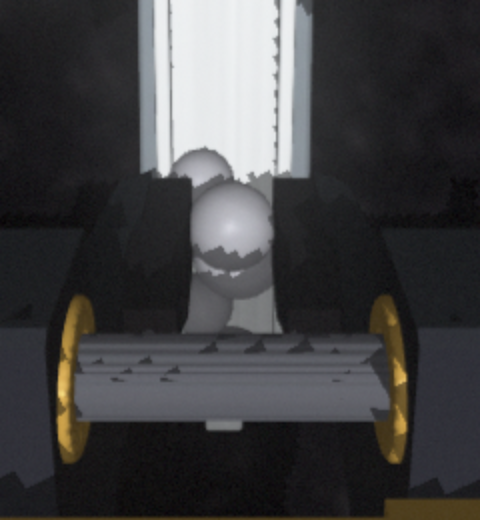

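```bash
python3 - <<'E'
from h import *
print('lidtop',tri('side',(321,172),'scene',(304,189)),'knobtop',tri('side',(329,166),'scene',(251,195)))
B={}
for c in('scene','side'):
    snapshot(c)
    print(c,[([round(x) for x in b['bbox']],round(b['confidence'],2)) for b in boxes_of('tray',c)][:3])
E
```

```text
lidtop [ 0.51208954 -0.01003224  0.22440844] knobtop [0.52781771 0.2279426  0.14639222]
scene [([199, 226, 225, 241], 0.71), ([397, 266, 409, 271], 0.39)]
side [([292, 186, 296, 195], 0.64)]
```

```bash
python3 -m handwheel '[[[0,-0.04,0,0,0,0],[0,-0.08,0,0,0,0],[0,-0.12,0,0,0,0],[0,-0.16,0,0,0,0],[0,-0.20,0,0,-0,-0.02],[0,-0.23,0,0,0,-0.0444],[0,-0.23,0,0,0,-0.0444],[0,-0.23,0,0,0,-0.0444]]]' 
python3 -c "
from h import *
print(to([.46,-.05,.32]),to([.42,.30,.35]))"
```

```text
clock: 11.98
tool_pos: [0.5183, -0.3651, 0.3234]
eef_rot: [0.359, -0.608, 0.61, -0.361]
contact_force: [-0.2, 0.8, -0.8]
opening: 0.176
[-0.2481  0.0028 -0.2029] [-0.5356 -0.0278 -0.4064]
```

```bash
python3 -m handwheel '[[[-0.248,0,-0.203,0,0,0],[-0.248,0,-0.203,0,0,0],[-0.248,0,-0.203,0,0,0],[-0.248,0,-0.203,0,0,0],[-0.248,0,-0.203,0,0,0],[-0.248,0,-0.203,0,0,0],[-0.248,0,-0.203,0,0,0],[-0.248,0,-0.203,0,0,0]]]'
python3 -m handwheel '[[[-0.288,-0.028,-0.203,0,0,0],[-0.288,-0.028,-0.203,0,0,0],[-0.288,-0.028,-0.203,0,0,0],[-0.288,-0.028,-0.203,0,0,0],[-0.288,-0.028,-0.203,0,0,0],[-0.288,-0.028,-0.203,0,0,0],[-0.288,-0.028,-0.203,0,0,0],[-0.288,-0.028,-0.203,0,0,0],[-0.288,-0.028,-0.203,0,0,0],[-0.288,-0.028,-0.203,0,0,0],[-0.288,-0.028,-0.203,0,0,0]]]'
python3 - <<'E'
from h import *
save('wrist','l');print(r.get_state()['q'].round(2))
for b in boxes_of('tray','wrist')[:3]: x=b['bbox'];print(x,b['confidence'],ray('wrist',(x[0]+x[2])/2,(x[1]+x[3])/2,.011))
E
```

```text
clock: 12.65
tool_pos: [0.4566, -0.0479, 0.32]
eef_rot: [-0.361, 0.61, -0.607, 0.359]
contact_force: [0.2, 0.7, -0.1]
opening: 0.179
clock: 13.57
tool_pos: [0.4199, 0.299, 0.3476]
eef_rot: [0.361, -0.609, 0.609, -0.358]
contact_force: [0.8, -0.3, -0.4]
opening: 0.173
[-0.37  0.45 -0.52  1.72  0.25  1.04 -1.48]
[252.0, 64.9, 357.9, 167.5] 0.7 [0.44406494 0.36323714 0.011     ]
```

View pics/l.png

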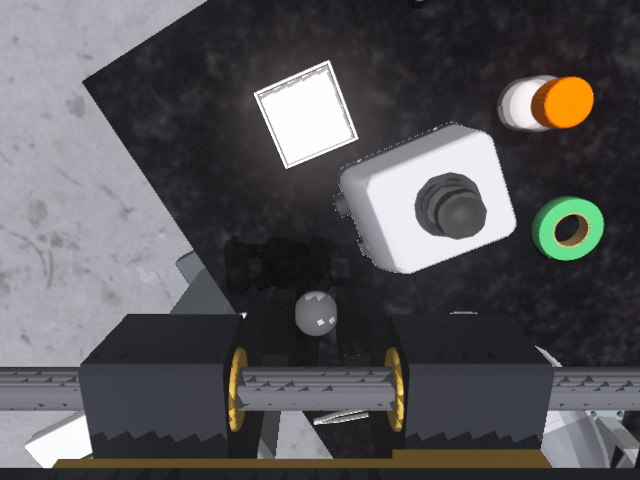

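```bash
python3 -c "
from h import *
p=ray('wrist',306.5,115,.02);print(p);p[2]=.1;print(to(p));p[2]=.018;print(to(p))
c=[ray('wrist',u,v,.022) for u,v in((254,94),(330,61),(358,138),(285,168))];print([np.linalg.norm(c[i]-c[i-1]).round(3) for i in range(4)])"
```

```text
[0.44640141 0.36347377 0.02      ]
[-0.0717  0.2477 -0.0101]
[-0.072   0.3297 -0.01  ]
[np.float64(0.085), np.float64(0.088), np.float64(0.085), np.float64(0.088)]
```

```bash
python3 -m handwheel '[[[-0.04,0.01,-0.01,0,-0.04,0],[-0.072,0.03,-0.01,0,-0.08,0],[-0.072,0.07,-0.01,0,-0.12,0],[-0.072,0.11,-0.01,0,-0.13,0],[-0.072,0.15,-0.01,0,-0.13,0],[-0.072,0.19,-0.01,0,-0.13,0],[-0.072,0.23,-0.01,0,-0.13,0],[-0.072,0.26,-0.01,0,-0.13,0],[-0.072,0.29,-0.01,0,-0.13,0],[-0.072,0.31,-0.01,0,-0.13,0],[-0.072,0.328,-0.01,0,-0.13,0],[-0.072,0.328,-0.01,0,-0.13,0]]]'
python3 -m handwheel '[[[0,0,0,0,0,0],[0,0,0,0,0,0],[0,0,0,0,0,0]]]'
python3 -m handwheel '[[[0,0,0,0,0,0],[0,0,0,0,0,0],[0,0,0,0,0,0],[0,-0.01,0,0,0,0],[0,-0.04,0,0,0,0],[0,-0.08,0,0,0,0],[0,-0.12,0,0,0,0],[0,-0.16,0,0,0,0],[0,-0.2,0,0,0,0],[0,-0.24,0,0,0,0],[0,-0.28,0,0,0,0],[0,-0.3,0,0,0,0]]]' -0.4
python3 - <<'E'
from h import *
im=snapshot('wrist');cv2.imwrite('pics/m.png',im[:,:,::-1])
for b in boxes_of('tray','wrist')[:3]: x=b['bbox'];print(x,b['confidence'],ray('wrist',(x[0]+x[2])/2,(x[1]+x[3])/2,.011))
for n in('ball_worn_1_center','ball_full_1_center'):print([(b['bbox'],b['confidence']) for b in boxes_of(n,'wrist')])
s=r.get_state();print(s['tool_pos'],to([.46,-.05,.32]))
E
```

```text
clock: 14.67
tool_pos: [0.4462, 0.3625, 0.018]
eef_rot: [0.477, -0.524, 0.525, -0.472]
contact_force: [0.1, -0.1, 0.0]
opening: 0.178
clock: 14.92
tool_pos: [0.448, 0.3669, 0.023]
eef_rot: [0.474, -0.524, 0.524, -0.476]
contact_force: [0.2, 0.2, 0.1]
opening: 0.178
clock: 15.92
tool_pos: [0.4473, 0.3685, 0.3277]
eef_rot: [-0.473, 0.524, -0.523, 0.478]
contact_force: [0.9, 0.2, -0.1]
opening: 0.297
[273.9, 146.3, 355.0, 226.5] 0.71 [0.44821453 0.36634381 0.011     ]
[]
[]
[0.44663771 0.36654538 0.32207646] [0.4133 0.0022 0.0535]
```

```bash
python3 - <<'E'
from h import *
g=cv2.cvtColor(cv2.imread('pics/m.png'),cv2.COLOR_BGR2GRAY)[146:227,274:355]
print((g[::4,::4]))
E
```

```text
[[214 174 175 189 156 152 167 142 140 141 135 134 132 134 116 115 119  98
   91 104  75]
 [210 211 217 224 241 246 249 254 255 255 255 255 255 255 255 255 255 255
  255 250  93]
 [221 255 255 255 255 255 255 255 250 255 255 255 250 255 255 255 250 250
  255 183  86]
 [224 255 255 255 255 255 255 255 255 255 255 255 255 255 255 255 255 255
  245 207  86]
 [217 255 255 255 255 255 255 255 255 255 255 255 255 255 255 255 255 255
  245 238  90]
 [227 255 255 255 255 255 255 255 255 255 255 255 255 255 255 255 255 255
  245 254  94]
 [226 255 255 255 255 255 255 255 255 255 255 255 255 255 255 255 255 255
  245 255  95]
 [223 255 255 255 255 255 255 255 255 255 255 255 255 255 255 255 255 255
  255 255  96]
 [225 255 255 255 255 255 255 255 255 255 225 232 255 255 255 255 255 255
  226 255  93]
 [233 255 255 255 255 255 255 255 255 227 250 250 244 255 255 255 255 255
  226 255  96]
 [236 255 255 255 255 255 255 255 255 226 250 247 238 255 255 255 255 255
  225 255  96]
 [242 255 255 255 255 255 255 255 255 241 223 224 255 255 255 255 255 255
  245 255  97]
 [243 255 255 255 255 255 255 255 255 255 255 255 255 255 255 255 255 255
  245 255  98]
 [245 255 255 255 255 255 255 255 255 255 255 255 255 255 255 255 255 255
  225 255  95]
 [249 255 255 255 255 255 255 255 255 255 255 255 255 255 255 255 255 255
  225 255  97]
 [252 255 255 255 255 255 255 255 255 255 255 255 255 255 255 255 255 255
  225 255  96]
 [254 255 255 255 255 255 255 255 255 255 255 255 255 255 255 255 255 255
  255 255  93]
 [254 255 255 255 255 255 255 255 255 255 255 255 255 255 255 255 255 255
  209 254  92]
 [254 255 255 255 255 255 255 255 255 255 255 255 255 255 255 255 255 255
  195 233  98]
 [255 208 208 210 211 211 212 211 212 211 212 213 212 211 214 211 213 211
  153 218  87]
 [249 255 255 255 255 255 255 255 255 255 255 255 255 255 255 255 255 255
  255 197  87]]
```

```bash
python3 -c "
from h import *
print(to([.46,-.05,.32]),to([.506,-.333,.255]))"
python3 -m handwheel '[[[0.2,0,0,0,0,0],[0.2,0,0,0,0,0],[0.2,0,0,0,0,0],[0.2,0,0,0,0,0],[0.413,0.002,0.054,0,0.13,0],[0.413,0.002,0.054,0,0.13,0],[0.413,0.002,0.054,0,0.13,0],[0.413,0.002,0.054,0,0.13,0],[0.413,0.002,0.054,0,0.13,0],[0.413,0.002,0.054,0,0.13,0],[0.413,0.002,0.054,0,0.13,0]]]'
python3 -c "
from h import *
print(to([.506,-.333,.255]))"
```

```text
[0.4133 0.0022 0.0535] [0.6905 0.0673 0.1266]
clock: 17.03
tool_pos: [0.4591, -0.0591, 0.3174]
eef_rot: [0.358, -0.611, 0.612, -0.352]
contact_force: [0.2, -1.2, 0.3]
opening: 0.3
[0.2142 0.0634 0.1768]
```

```bash
python3 -m handwheel '[[[0.214,0.01,0.177,0,-0.004,0],[0.214,0.01,0.177,0,-0.004,0],[0.214,0.01,0.177,0,-0.004,0],[0.214,0.01,0.177,0,-0.004,0],[0.214,0.03,0.177,0,-0.004,0],[0.214,0.063,0.177,0,-0.004,0],[0.214,0.063,0.177,0,-0.004,0],[0.214,0.063,0.177,0,-0.004,0],[0.214,0.063,0.177,0,-0.004,0],[0.214,0.063,0.177,0,-0.004,0],[0.214,0.063,0.177,0,-0.004,0]]]'
cat >> h.py <<'E'
def look():
    im=snapshot('wrist');s=r.get_state();print('tcp',fd(s['tool_pos']))
    g=cv2.medianBlur(cv2.cvtColor(im,cv2.COLOR_RGB2GRAY),3)
    c=[proj('wrist',fw(x,y,.046+.14*y+.01)) for x in(-.02,.02) for y in(-.135,-.02)];c=np.array(c)
    x0,y0=c.min(0).astype(int);x1,y1=c.max(0).astype(int)
    k=get_calibration('wrist');G=cv2.resize(g[y0:y1,x0:x1],None,fx=4,fy=4,interpolation=cv2.INTER_CUBIC)
    h=cv2.HoughCircles(G,cv2.HOUGH_GRADIENT,1.5,45,param1=120,param2=22,minRadius=28,maxRadius=70)
    o=np.array(k['T'])[:3,3]
    for u,v,q in ([] if h is None else h[0]):
        u,v,q=u/4+x0,v/4+y0,q/4
        p=ball(u,v,.010);print((round(u),round(v)),'f',p,'diam mm',round(2000*q*np.linalg.norm(fw(*p)-o)/k['fx'],1))
E
python3 -c "
from h import *
look()"
```

```text
clock: 17.95
tool_pos: [0.5125, -0.3199, 0.257]
eef_rot: [-0.364, 0.607, -0.606, 0.364]
contact_force: [0.5, 0.4, 1.1]
opening: 0.297
tcp [-0.0269 -0.0541  0.2575]
(338, 217) f [-0.0068 -0.0676  0.0466] diam mm 17.3
(349, 237) f [ 0.0035 -0.0869  0.0439] diam mm 24.4
(345, 271) f [ 0.0019 -0.1217  0.039 ] diam mm 21.9
(351, 260) f [ 0.0072 -0.1102  0.0406] diam mm 18.3
```

```bash
python3 -c "
from h import *
print(to(fw(-.002,-.063,.0432)))"
```

```text
[0.0096 0.2143 0.0246]
```

```bash
python3 -m handwheel '[[[0.0095,0.03,0.0245,0,0,0.0444],[0.0095,0.07,0.0245,0,0,0.0444],[0.0095,0.11,0.0245,0,0,0.0444],[0.0095,0.14,0.0245,0,0,0.0444],[0.0095,0.165,0.0245,0,0,0.0444],[0.0095,0.185,0.0245,0,0,0.0444],[0.0095,0.20,0.0245,0,0,0.0444],[0.0095,0.21,0.0245,0,0,0.0444],[0.0095,0.214,0.0245,0,0,0.0444],[0.0095,0.214,0.0245,0,0,0.0444],[0.0095,0.214,0.0245,0,0,0.0444]]]' -0.3 15
python3 -c "
from h import *
s=r.get_state();print(fd(s['tool_pos']),to(fw(-.002,-.063,.0432)))"
```

```text
clock: 18.92
tool_pos: [0.5301, -0.342, 0.044]
eef_rot: [-0.32, 0.63, -0.58, 0.405]
contact_force: [0.4, -0.5, 0.3]
opening: 0.346
[-0.001  -0.0646  0.044 ] [-0.0015  0.001  -0.001 ]
```

```bash
python3 -m handwheel '[[[-0.0015,0.001,-0.001,0,0,0],[-0.0015,0.001,-0.001,0,0,0],[-0.0015,0.001,-0.001,0,0,0]]]' -0.3 15
python3 -m handwheel '[[[0,0,0,0,0,0],[0,0,0,0,0,0],[0,0,0,0,0,0],[0,0,0,0,0,0],[0,0,0,0,0,0],[0,0,0,0,0,0],[0,0,0,0,0,0]]]' -1 15
python3 -m handwheel '[[[0,-0.002,0,0,0,0],[0,-0.005,0,0,0,0],[0,-0.01,0,0,0,0],[0,-0.02,0,0,0,0],[0,-0.04,0,0,0,0],[0,-0.08,0,0,0,0],[0,-0.12,0,0,0,0],[0,-0.16,0,0,0,0],[0,-0.2,0,0,0,-0.02],[0,-0.24,0,0,0,-0.044],[0,-0.27,0,0,0,-0.0444],[0,-0.27,0,0,0,-0.0444]]]' 
python3 -c "
from h import *
look();print(to([.46,-.05,.32]))"
```

```text
clock: 19.17
tool_pos: [0.5298, -0.3404, 0.0429]
eef_rot: [-0.32, 0.63, -0.581, 0.405]
contact_force: [0.2, -0.4, 4.7]
opening: 0.345
clock: 19.75
tool_pos: [0.5299, -0.3409, 0.0429]
eef_rot: [-0.319, 0.63, -0.581, 0.405]
contact_force: [-0.2, -0.0, 5.8]
opening: 0.183
clock: 20.75
tool_pos: [0.5148, -0.374, 0.3178]
eef_rot: [0.361, -0.602, 0.611, -0.366]
contact_force: [1.0, -1.0, -0.5]
opening: 0.174
tcp [-3.000e-04 -1.009e-01  3.140e-01]
(313, 175) f [-0.0009 -0.0863  0.044 ] diam mm 24.6
(310, 208) f [-0.0031 -0.122   0.039 ] diam mm 24.6
(306, 192) f [-0.0079 -0.1039  0.0415] diam mm 22.2
[-0.2603 -0.0078 -0.1998]
```

```bash
python3 -m handwheel '[[[-0.26,-0.008,-0.2,0,0,0],[-0.26,-0.008,-0.2,0,0,0],[-0.26,-0.008,-0.2,0,0,0],[-0.26,-0.008,-0.2,0,0,0],[-0.26,-0.008,-0.2,0,0,0],[-0.26,-0.008,-0.2,0,0,0],[-0.26,-0.008,-0.2,0,0,0],[-0.26,-0.008,-0.2,0,0,0],[-0.26,-0.008,-0.2,0,0,0]]]'
python3 -c "
from h import *
print(to([.447,.366,.32]))"
```

```text
clock: 21.55
tool_pos: [0.4559, -0.0418, 0.3173]
eef_rot: [-0.366, 0.606, -0.603, 0.367]
contact_force: [-1.1, 0.2, 0.3]
opening: 0.171
[-0.3575 -0.001  -0.1964]
```

```bash
python3 -m handwheel '[[[-0.3575,0,-0.1965,0,-0.125,0],[-0.3575,0,-0.1965,0,-0.125,0],[-0.3575,0,-0.1965,0,-0.125,0],[-0.3575,0,-0.1965,0,-0.125,0],[-0.3575,0,-0.1965,0,-0.125,0],[-0.3575,0,-0.1965,0,-0.125,0],[-0.3575,0,-0.1965,0,-0.125,0],[-0.3575,0,-0.1965,0,-0.125,0],[-0.3575,0,-0.1965,0,-0.125,0],[-0.3575,0,-0.1965,0,-0.125,0],[-0.3575,0,-0.1965,0,-0.125,0],[-0.3575,0,-0.1965,0,-0.125,0]]]'
cat >> h.py <<'E'
def tray():
    g=cv2.cvtColor(snapshot('wrist'),cv2.COLOR_RGB2GRAY)
    for b in boxes_of('tray','wrist')[:2]:
        x=b['bbox'];p=ray('wrist',(x[0]+x[2])/2,(x[1]+x[3])/2,.015);print('tray',np.round(x),b['confidence'],p,'shift',to([p[0],p[1],.018]))
        x0,y0,x1,y1=np.int32(x)+[8,8,-8,-8];m=np.uint8(g[y0:y1,x0:x1]<245);n,_,st,ce=cv2.connectedComponentsWithStats(m)
        for i in range(1,n):
            if st[i,4]>15: print('blob',ce[i]+[x0,y0],st[i],to(ray('wrist',*(ce[i]+[x0,y0]),.0115)))
E
python3 -c "
from h import *
tray()"
```

```text
clock: 22.55
tool_pos: [0.4528, 0.3592, 0.3159]
eef_rot: [-0.476, 0.524, -0.523, 0.474]
contact_force: [0.0, -0.8, 0.8]
opening: 0.173
tray [265. 137. 350. 221.] 0.76 [0.44618343 0.36148677 0.015     ] shift [-0.0056  0.2982 -0.0084]
blob [310.26760563 176.64084507] [ 30  25  16  16 142] [-0.0078  0.3047 -0.0058]
```

```bash
python3 -m handwheel '[[[-0.028,0.03,-0.0075,0,0,0],[-0.028,0.07,-0.0075,0,0,0],[-0.028,0.11,-0.0075,0,0,0],[-0.028,0.15,-0.0075,0,0,0],[-0.028,0.19,-0.0075,0,0,0],[-0.028,0.23,-0.0075,0,0,0],[-0.028,0.26,-0.0075,0,0,0],[-0.028,0.285,-0.0075,0,0,0],[-0.028,0.298,-0.0075,0,0,0],[-0.028,0.298,-0.0075,0,0,0],[-0.028,0.298,-0.0075,0,0,0],[-0.028,0.298,-0.0075,0,0,0]]]'
python3 -m handwheel '[[[0,0,0,0,0,0],[0,0,0,0,0,0],[0,0,0,0,0,0],[0,-0.01,0,0,0,0],[0,-0.04,0,0,0,0],[0,-0.08,0,0,0,0],[0,-0.12,0,0,0,0],[0,-0.16,0,0,0,0],[0,-0.2,0,0,0,0],[0,-0.24,0,0,0,0],[0,-0.28,0,0,0,0],[0,-0.3,0,0,0,0]]]' -0.4
python3 -c "
from h import *
tray();print(to([.46,-.05,.32]))"
```

```text
clock: 23.65
tool_pos: [0.4505, 0.3871, 0.0209]
eef_rot: [-0.473, 0.525, -0.525, 0.475]
contact_force: [0.5, 0.7, 0.2]
opening: 0.174
clock: 24.65
tool_pos: [0.4497, 0.3884, 0.3256]
eef_rot: [-0.472, 0.525, -0.524, 0.477]
contact_force: [-0.2, 0.9, 0.9]
opening: 0.306
tray [270. 166. 352. 246.] 0.66 [0.44479587 0.36575062 0.015     ] shift [ 0.0259  0.3066 -0.0049]
blob [313.18571429 187.34285714] [30  5 15 15 70] [ 0.0054  0.3132 -0.0026]
blob [311.29787234 208.4893617 ] [30 27 10 14 47] [ 0.0295  0.313  -0.0048]
blob [328.37323944 233.40140845] [ 26  53  37  10 142] [0.0587 0.3129 0.0147]
blob [290.84659091 232.40909091] [  0  54  24   9 176] [ 0.0575  0.3127 -0.0284]
[0.4357 0.0018 0.0536]
```

Two balls in the tray. Back for the third (a full one).

```bash
python3 -m handwheel '[[[0.2,0,0,0,0,0],[0.2,0,0,0,0,0],[0.2,0,0,0,0,0],[0.2,0,0,0,0,0],[0.435,0.002,0.054,0,0.128,0],[0.435,0.002,0.054,0,0.128,0],[0.435,0.002,0.054,0,0.128,0],[0.435,0.002,0.054,0,0.128,0],[0.435,0.002,0.054,0,0.128,0],[0.435,0.002,0.054,0,0.128,0],[0.435,0.002,0.054,0,0.128,0],[0.435,0.002,0.054,0,0.128,0]]]'
python3 -c "
from h import *
print(to([.506,-.333,.255]))"
```

```text
clock: 25.75
tool_pos: [0.4583, -0.0582, 0.316]
eef_rot: [0.359, -0.61, 0.611, -0.355]
contact_force: [0.0, 0.3, 0.3]
opening: 0.299
[0.2158 0.0618 0.1764]
```

```bash
python3 -m handwheel '[[[0.215,0.01,0.177,0,-0.004,0],[0.215,0.01,0.177,0,-0.004,0],[0.215,0.01,0.177,0,-0.004,0],[0.215,0.01,0.177,0,-0.004,0],[0.215,0.03,0.177,0,-0.004,0],[0.215,0.062,0.177,0,-0.004,0],[0.215,0.062,0.177,0,-0.004,0],[0.215,0.062,0.177,0,-0.004,0],[0.215,0.062,0.177,0,-0.004,0],[0.215,0.062,0.177,0,-0.004,0],[0.215,0.062,0.177,0,-0.004,0]]]'
python3 -c "
from h import *
look();print(to(fw(-.001,-.083,.0408)))
for b in boxes_of('jar','wrist')[:2]: print(b['bbox'],b['confidence'])"
```

```text
clock: 26.67
tool_pos: [0.5121, -0.3225, 0.2562]
eef_rot: [-0.364, 0.606, -0.606, 0.366]
contact_force: [0.6, 0.2, -0.0]
opening: 0.302
tcp [-0.0261 -0.0566  0.2565]
(347, 234) f [ 0.0026 -0.0865  0.0439] diam mm 25.1
(356, 243) f [ 0.0119 -0.0951  0.0427] diam mm 16.3
[0.0272 0.2157 0.0242]
[201.2, 246.9, 300.5, 343.6] 0.58
[238.1, 0.6, 418.5, 288.8] 0.54
```

```bash
python3 -m handwheel '[[[0.027,0.03,0.024,0,0,0.0444],[0.027,0.07,0.024,0,0,0.0444],[0.027,0.11,0.024,0,0,0.0444],[0.027,0.14,0.024,0,0,0.0444],[0.027,0.165,0.024,0,0,0.0444],[0.027,0.185,0.024,0,0,0.0444],[0.027,0.20,0.024,0,0,0.0444],[0.027,0.21,0.024,0,0,0.0444],[0.0265,0.215,0.024,0,0,0.0444],[0.0265,0.215,0.024,0,0,0.0444],[0.0265,0.215,0.024,0,0,0.0444]]]' -0.2 15
python3 -m handwheel '[[[0,0,0,0,0,0],[0,0,0,0,0,0],[0,0,0,0,0,0],[0,0,0,0,0,0],[0,0,0,0,0,0],[0,0,0,0,0,0],[0,0,0,0,0,0]]]' -1 15
python3 -m handwheel '[[[0,-0.002,0,0,0,0],[0,-0.005,0,0,0,0],[0,-0.01,0,0,0,0],[0,-0.02,0,0,0,0],[0,-0.04,0,0,0,0],[0,-0.08,0,0,0,-0.02],[0,-0.12,0,0,0,-0.0444],[0,-0.16,0,0,0,-0.0444],[0,-0.16,0,0,0,-0.0444],[0,-0.16,0,0,0,-0.0444]]]' 
python3 - <<'E'
from h import *
look();s=r.get_state();print(s['tool_pos'])
for c in('side','scene'):
    snapshot(c)
    for b in boxes_of('jar',c)[:2]: print(c,np.round(b['bbox']),b['confidence'])
E
```

```text
clock: 27.68
tool_pos: [0.5208, -0.3597, 0.0413]
eef_rot: [-0.321, 0.63, -0.58, 0.406]
contact_force: [1.0, 0.4, 0.6]
opening: 0.403
clock: 28.27
tool_pos: [0.5208, -0.3602, 0.0412]
eef_rot: [-0.32, 0.63, -0.58, 0.406]
contact_force: [0.4, -2.1, 5.8]
opening: 0.259
clock: 29.1
tool_pos: [0.5108, -0.3803, 0.2022]
eef_rot: [0.363, -0.604, 0.608, -0.365]
contact_force: [-0.2, -0.8, -1.2]
opening: 0.261
tcp [-0.0007 -0.1079  0.1998]
(304, 208) f [-0.0094 -0.1022  0.0417] diam mm 17.4
(313, 232) f [-0.0023 -0.1215  0.039 ] diam mm 24.6
(330, 215) f [ 0.0102 -0.1075  0.041 ] diam mm 13.5
[ 0.50923313 -0.37978739  0.19977223]
side [247. 301. 290. 352.] 0.76
side [311. 251. 317. 261.] 0.24
scene [373. 276. 410. 310.] 0.67
```

```bash
python3 -c "
from h import *
print(fd([.418,-.377,0]),to([.412,-.387,.035]))"
```

```text
[-0.0817 -0.1499  0.    ] [ 0.0523  0.1623 -0.0806]
```

```bash
python3 -m handwheel '[[[0.03,0,-0.03,0,0,0],[0.052,0,-0.06,0,0,0],[0.052,0,-0.08,0,0,0],[0.052,0.02,-0.081,0,0,0],[0.052,0.06,-0.081,0,0,0],[0.052,0.10,-0.081,0,0,0],[0.052,0.13,-0.081,0,0,0],[0.052,0.15,-0.081,0,0,0],[0.052,0.165,-0.081,0,0,0],[0.052,0.17,-0.081,0,0,0],[0.052,0.17,-0.081,0,0,0],[0.052,0.17,-0.081,0,0,0]]]'
python3 -m handwheel '[[[0,0,0,0,0,0],[0,0,0,0,0,0],[0,0,0,0,0,0],[0,-0.02,0,0,0,0],[0,-0.06,0,0,0,0],[0,-0.10,0,0,0,0],[0,-0.14,0,0,0,0],[-0.03,-0.18,0.02,0,0,0],[-0.06,-0.21,0.04,0,0,0],[-0.06,-0.21,0.04,0,0,0],[-0.06,-0.21,0.04,0,0,0]]]' -0.34
python3 - <<'E'
from h import *
im=snapshot('wrist');cv2.imwrite('pics/n.png',im[:,:,::-1]);look();print(to(fw(-.001,-.098,.0383)))
E
```

```text
clock: 30.35
tool_pos: [0.4136, -0.3871, 0.0286]
eef_rot: [-0.364, 0.606, -0.606, 0.364]
contact_force: [-0.8, 0.1, -0.5]
opening: 0.26
clock: 31.27
tool_pos: [0.4828, -0.3508, 0.2433]
eef_rot: [0.363, -0.603, 0.608, -0.368]
contact_force: [1.4, -0.5, 0.3]
opening: 0.328
tcp [-0.0424 -0.1007  0.2389]
(354, 209) f [-0.0099 -0.1046  0.0414] diam mm 16.9
(361, 232) f [-0.0028 -0.1255  0.0385] diam mm 26.5
(367, 199) f [ 0.0005 -0.0955  0.0427] diam mm 28.6
(375, 120) f [ 0.0023 -0.0318  0.0516] diam mm 22.7
(376, 148) f [ 0.0046 -0.0527  0.0487] diam mm 18.6
(371, 131) f [-0.0006 -0.0397  0.0505] diam mm 19.7
(369, 165) f [ 0.0003 -0.0666  0.0467] diam mm 24.3
(365, 212) f [-0.0005 -0.1071  0.0411] diam mm 18.9
(395, 154) f [ 0.0203 -0.0574  0.048 ] diam mm 27.3
(399, 118) f [ 0.0204 -0.0297  0.0519] diam mm 24.8
(394, 143) f [ 0.0182 -0.0486  0.0493] diam mm 13.1
[-0.0021  0.2006  0.0414]
```

View pics/n.png

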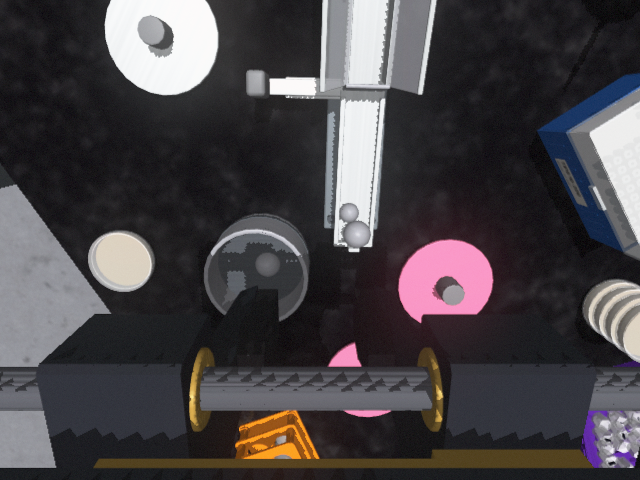

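```bash
python3 -m handwheel '[[[0,0.02,0.041,0,0,0.0444],[0,0.05,0.041,0,0,0.0444],[0,0.09,0.041,0,0,0.0444],[0,0.12,0.041,0,0,0.0444],[0,0.145,0.041,0,0,0.0444],[0,0.165,0.041,0,0,0.0444],[0,0.18,0.041,0,0,0.0444],[0,0.195,0.041,0,0,0.0444],[0,0.195,0.041,0,0,0.0444],[0,0.195,0.041,0,0,0.0444]]]' -0.3 15
python3 -c "
from h import *
s=r.get_state();print(fd(s['tool_pos']),to(fw(-.002,-.0985,.0382)))"
```

```text
clock: 32.2
tool_pos: [0.5114, -0.3725, 0.0424]
eef_rot: [-0.321, 0.631, -0.579, 0.404]
contact_force: [-0.4, -0.2, 0.3]
opening: 0.352
[-0.0024 -0.1005  0.0424] [-0.0014  0.0044  0.0005]
```

```bash
python3 -m handwheel '[[[-0.0015,0.002,0.0005,0,0,0],[-0.0015,0.0042,0.0005,0,0,0],[-0.0015,0.0042,0.0005,0,0,0],[-0.0015,0.0042,0.0005,0,0,0]]]' -0.3 15
python3 -m handwheel '[[[0,0,0,0,0,0],[0,0,0,0,0,0],[0,0,0,0,0,0],[0,0,0,0,0,0],[0,0,0,0,0,0],[0,0,0,0,0,0],[0,0,0,0,0,0]]]' -1 15
python3 -m handwheel '[[[0,-0.002,0,0,0,0],[0,-0.005,0,0,0,0],[0,-0.01,0,0,0,0],[0,-0.02,0,0,0,0],[0,-0.04,0,0,0,0],[0,-0.08,0,0,0,0],[0,-0.12,0,0,0,0],[0,-0.16,0,0,0,0],[0,-0.2,0,0,0,-0.02],[0,-0.24,0,0,0,-0.044],[0,-0.27,0,0,0,-0.0444],[0,-0.27,0,0,0,-0.0444]]]' 
python3 -c "
from h import *
look();print(to([.46,-.05,.32]))"
```

```text
clock: 32.53
tool_pos: [0.515, -0.3708, 0.0404]
eef_rot: [-0.321, 0.63, -0.58, 0.405]
contact_force: [-0.4, -0.8, -0.1]
opening: 0.349
clock: 33.12
tool_pos: [0.5148, -0.3708, 0.0399]
eef_rot: [-0.321, 0.63, -0.58, 0.405]
contact_force: [-0.2, -0.1, 2.3]
opening: 0.168
clock: 34.12
tool_pos: [0.5007, -0.4047, 0.316]
eef_rot: [0.362, -0.601, 0.611, -0.366]
contact_force: [-0.0, -0.5, -0.7]
opening: 0.176
tcp [ 0.0023 -0.1345  0.3122]
(309, 176) f [-0.0024 -0.1221  0.0389] diam mm 25.0
[-0.2946 -0.0099 -0.201 ]
```

```bash
python3 -m handwheel '[[[-0.295,-0.01,-0.2,0,0,0],[-0.295,-0.01,-0.2,0,0,0],[-0.295,-0.01,-0.2,0,0,0],[-0.295,-0.01,-0.2,0,0,0],[-0.295,-0.01,-0.2,0,0,0],[-0.295,-0.01,-0.2,0,0,0],[-0.295,-0.01,-0.2,0,0,0],[-0.295,-0.01,-0.2,0,0,0],[-0.295,-0.01,-0.2,0,0,0],[-0.295,-0.01,-0.2,0,0,0]]]'
python3 -c "
from h import *
print(to([.447,.366,.32]))"
```

```text
clock: 35.0
tool_pos: [0.4579, -0.0435, 0.3172]
eef_rot: [-0.367, 0.606, -0.603, 0.367]
contact_force: [-0.1, 0.3, 0.0]
opening: 0.174
[-0.3582 -0.0017 -0.1987]
```

```bash
python3 -m handwheel '[[[-0.358,0,-0.1985,0,-0.125,0],[-0.358,0,-0.1985,0,-0.125,0],[-0.358,0,-0.1985,0,-0.125,0],[-0.358,0,-0.1985,0,-0.125,0],[-0.358,0,-0.1985,0,-0.125,0],[-0.358,0,-0.1985,0,-0.125,0],[-0.358,0,-0.1985,0,-0.125,0],[-0.358,0,-0.1985,0,-0.125,0],[-0.358,0,-0.1985,0,-0.125,0],[-0.358,0,-0.1985,0,-0.125,0],[-0.358,0,-0.1985,0,-0.125,0],[-0.358,0,-0.1985,0,-0.125,0]]]'
python3 -c "
from h import *
tray()"
```

```text
clock: 36.0
tool_pos: [0.4517, 0.3608, 0.3159]
eef_rot: [-0.477, 0.523, -0.523, 0.475]
contact_force: [0.3, 0.1, 0.3]
opening: 0.172
tray [268. 139. 355. 223.] 0.97 [0.44870155 0.36068746 0.015     ] shift [-0.0036  0.2981 -0.0044]
blob [344.54385965 164.75438596] [67  1  3 34 57] [-0.0206  0.3045  0.0312]
blob [312.14465409 160.77987421] [ 29   6  16  16 159] [-0.0249  0.3045 -0.0037]
blob [311.60869565 183.27536232] [ 28  29  16  15 138] [-0.0006  0.3046 -0.0043]
blob [344.0625 200.1125] [66 37  4 30 80] [0.0181 0.3047 0.0315]
tray [294. 299. 339. 345.] 0.6 [0.43774893 0.19134165 0.015     ] shift [0.166  0.2986 0.0014]
blob [316.  321.5] [  0   0  29  30 870] [0.167  0.3051 0.0005]
```

```bash
python3 - <<'E'
from h import *
k=get_calibration('wrist');s=r.get_state();M=R.from_quat(s['eef_rot']).as_matrix();T=np.array(k['T'])
A=np.eye(4);A[:3,:3]=M;A[:3,3]=s['tool_pos'];C=np.linalg.inv(A)@T
B=np.eye(4);B[:3,:3]=R.from_quat([0.361,-0.609,0.609,-0.358]).as_matrix();B[:3,3]=[.4199,.299,.3476]
k=dict(k);k['T']=B@C
for z in(.07,.1):
  for u,v in((345,175),(400,147),(455,125)): print(z,to(ray('wrist',u,v,z,k)))
E
```

```text
0.07 [0.061  0.2463 0.0048]
0.07 [0.0567 0.2463 0.0659]
0.07 [0.0581 0.2462 0.1229]
0.1 [0.0563 0.2163 0.0046]
0.1 [0.0523 0.2162 0.0613]
0.1 [0.0536 0.2162 0.1143]
```

```bash
python3 -m handwheel '[[[0.003,0.03,0.02,0,0,0],[0.003,0.07,0.02,0,0,0],[0.003,0.11,0.02,0,0,0],[0.003,0.15,0.02,0,0,0],[0.003,0.19,0.02,0,0,0],[0.003,0.22,0.02,0,0,0],[0.003,0.25,0.02,0,0,0],[0.003,0.27,0.02,0,0,0],[0.003,0.285,0.02,0,0,0],[0.003,0.285,0.02,0,0,0],[0.003,0.285,0.02,0,0,0],[0.003,0.285,0.02,0,0,0]]]'
python3 -m handwheel '[[[0,0,0,0,0,0],[0,0,0,0,0,0],[0,0,0,0,0,0],[0,-0.01,0,0,0,0],[0,-0.04,0,0,0,0],[0,-0.08,0,0,0,0],[0,-0.12,0,0,0,0],[0,-0.16,0,0,0,0],[0,-0.2,0,0,0,0],[0,-0.24,0,0,0,0],[0,-0.28,0,0,0,0],[0,-0.29,0,0,0,0]]]' -0.45
python3 -c "
from h import *
tray();print(to([.46,-.05,.32]))"
```

```text
clock: 37.1
tool_pos: [0.4732, 0.3541, 0.0332]
eef_rot: [0.474, -0.524, 0.524, -0.475]
contact_force: [0.2, 0.0, -0.3]
opening: 0.178
clock: 38.1
tool_pos: [0.4733, 0.3576, 0.33]
eef_rot: [-0.471, 0.524, -0.523, 0.479]
contact_force: [0.1, 0.7, 0.9]
opening: 0.275
tray [248. 140. 328. 222.] 0.78 [0.44438867 0.36278405 0.015     ] shift [-0.0024  0.3076 -0.0303]
blob [289.97044335 161.14285714] [ 28   6  15  17 203] [-0.0234  0.3142 -0.0281]
blob [289.93370166 182.99447514] [ 28  29  15  16 181] [ 0.0006  0.3141 -0.0285]
blob [312.59217877 189.9273743 ] [ 51  35  14  16 179] [ 0.0084  0.3142 -0.0033]
[0.4055 0.0039 0.0266]
```

Three balls in the tray. Now the last full ball.

```bash
python3 -m handwheel '[[[0.2,0,0,0,0,0],[0.2,0,0,0,0,0],[0.2,0,0,0,0,0],[0.2,0,0,0,0,0],[0.4055,0.002,0.027,0,0.128,0],[0.4055,0.002,0.027,0,0.128,0],[0.4055,0.002,0.027,0,0.128,0],[0.4055,0.002,0.027,0,0.128,0],[0.4055,0.002,0.027,0,0.128,0],[0.4055,0.002,0.027,0,0.128,0],[0.4055,0.002,0.027,0,0.128,0],[0.4055,0.002,0.027,0,0.128,0]]]'
python3 -c "
from h import *
print(to([.506,-.343,.255]))"
```

```text
clock: 39.2
tool_pos: [0.4582, -0.0534, 0.3185]
eef_rot: [-0.361, 0.609, -0.608, 0.358]
contact_force: [-0.1, 0.6, -0.1]
opening: 0.276
[0.2303 0.0634 0.1819]
```

```bash
python3 -m handwheel '[[[0.23,0.01,0.182,0,-0.003,0],[0.23,0.01,0.182,0,-0.003,0],[0.23,0.01,0.182,0,-0.003,0],[0.23,0.01,0.182,0,-0.003,0],[0.23,0.03,0.182,0,-0.003,0],[0.23,0.063,0.182,0,-0.003,0],[0.23,0.063,0.182,0,-0.003,0],[0.23,0.063,0.182,0,-0.003,0],[0.23,0.063,0.182,0,-0.003,0],[0.23,0.063,0.182,0,-0.003,0],[0.23,0.063,0.182,0,-0.003,0],[0.23,0.063,0.182,0,-0.003,0]]]'
python3 -c "
from h import *
look();print(to(fw(-.001,-.1155,.037)))
for b in boxes_of('jar','wrist')[:2]: print(b['bbox'],b['confidence'])"
```

```text
clock: 40.2
tool_pos: [0.5106, -0.3374, 0.2583]
eef_rot: [0.365, -0.605, 0.606, -0.366]
contact_force: [-0.7, 0.1, -0.1]
opening: 0.273
tcp [-0.02   -0.0707  0.2584]
[0.0454 0.2213 0.0177]
[194.3, 231.8, 292.9, 326.2] 0.65
[242.0, 270.1, 266.2, 288.4] 0.59
```

```bash
python3 -m handwheel '[[[0.045,0.03,0.018,0,0,0.0444],[0.045,0.07,0.018,0,0,0.0444],[0.045,0.11,0.018,0,0,0.0444],[0.045,0.14,0.018,0,0,0.0444],[0.045,0.165,0.018,0,0,0.0444],[0.045,0.185,0.018,0,0,0.0444],[0.045,0.20,0.018,0,0,0.0444],[0.045,0.215,0.018,0,0,0.0444],[0.045,0.221,0.018,0,0,0.0444],[0.045,0.221,0.018,0,0,0.0444],[0.045,0.221,0.018,0,0,0.0444]]]' -0.2 15
python3 -m handwheel '[[[0,0,0,0,0,0],[0,0,0,0,0,0],[0,0,0,0,0,0],[0,0,0,0,0,0],[0,0,0,0,0,0],[0,0,0,0,0,0],[0,0,0,0,0,0]]]' -1 15
python3 -m handwheel '[[[0,-0.002,0,0,0,0],[0,-0.005,0,0,0,0],[0,-0.01,0,0,0,0],[0,-0.02,0,0,0,0],[0,-0.04,0,0,0,0],[0,-0.08,0,0,0,-0.02],[0,-0.12,0,0,0,-0.0444],[0,-0.16,0,0,0,-0.0444],[0,-0.16,0,0,0,-0.0444],[0,-0.16,0,0,0,-0.0444]]]' 
python3 - <<'E'
from h import *
for c in('side','scene'):
    snapshot(c)
    for b in boxes_of('jar',c)[:2]: print(c,np.round(b['bbox']),b['confidence'])
print(to([.422,-.367,.045]))
E
```

```text
clock: 41.22
tool_pos: [0.5048, -0.3887, 0.037]
eef_rot: [-0.321, 0.63, -0.58, 0.406]
contact_force: [0.7, 0.5, -0.4]
opening: 0.4
clock: 41.8
tool_pos: [0.5049, -0.389, 0.0371]
eef_rot: [-0.32, 0.63, -0.58, 0.406]
contact_force: [-0.4, 0.0, 5.1]
opening: 0.26
clock: 42.63
tool_pos: [0.495, -0.4092, 0.1981]
eef_rot: [0.363, -0.604, 0.608, -0.364]
contact_force: [-1.0, 0.0, -1.3]
opening: 0.259
side [248. 303. 290. 350.] 0.76
scene [374. 276. 408. 307.] 0.56
[-0.0029  0.1482 -0.0807]
```

```bash
python3 -m handwheel '[[[0,0,-0.03,0,0,0],[-0.003,0,-0.06,0,0,0],[-0.003,0,-0.08,0,0,0],[-0.003,0.02,-0.081,0,0,0],[-0.003,0.06,-0.081,0,0,0],[-0.003,0.10,-0.081,0,0,0],[-0.003,0.125,-0.081,0,0,0],[-0.003,0.14,-0.081,0,0,0],[-0.003,0.152,-0.081,0,0,0],[-0.003,0.152,-0.081,0,0,0],[-0.003,0.152,-0.081,0,0,0],[-0.003,0.152,-0.081,0,0,0]]]'
python3 -m handwheel '[[[0,0,0,0,0,0],[0,0,0,0,0,0],[0,0,0,0,0,0],[0,-0.02,0,0,0,0],[0,-0.06,0,0,0,0],[0,-0.10,0,0,0,0],[-0.02,-0.14,0,0,0,0],[-0.04,-0.18,0,0,0,0],[-0.07,-0.2,0,0,0,0],[-0.07,-0.2,0,0,0,0],[-0.07,-0.2,0,0,0,0],[-0.07,-0.2,0,0,0,0]]]' -0.34
python3 - <<'E'
from h import *
save('wrist','o')
for t in('jar','lid_knob'):
  for b in boxes_of(t,'wrist')[:4]: print(t,np.round(b['bbox']),b['confidence'])
E
```

```text
clock: 43.83
tool_pos: [0.4227, -0.3675, 0.0428]
eef_rot: [-0.364, 0.607, -0.606, 0.363]
contact_force: [-2.1, 0.6, -1.3]
opening: 0.254
clock: 44.83
tool_pos: [0.4567, -0.306, 0.243]
eef_rot: [0.364, -0.606, 0.607, -0.364]
contact_force: [-0.7, -0.5, -0.7]
opening: 0.331
jar [266. 237. 362. 347.] 0.92
lid_knob [443. 264. 536. 314.] 0.91
lid_knob [369. 409. 399. 436.] 0.77
lid_knob [159.  12. 275. 128.] 0.63
```

View pics/o.png

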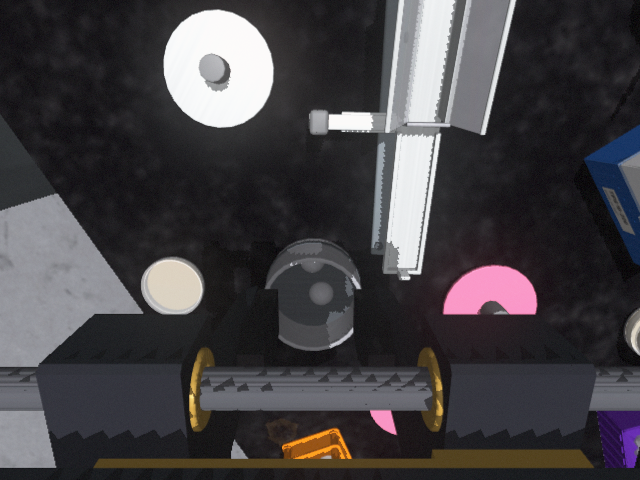

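```bash
python3 - <<'E'
from h import *
print('jar',ray('wrist',313,301,.058),'rim L/R',ray('wrist',266,300,.058),ray('wrist',361,300,.058),'top/bot',ray('wrist',313,256,.058),ray('wrist',313,348,.058))
print('lid',ray('wrist',218,68.5,.011),'L/R',ray('wrist',163,68,.011),ray('wrist',273.5,68,.011),'knob',ray('wrist',211,67,.035))
print('grip',fd(ray('wrist',318,122,.078)));print('centrif',ray('side',300,254,0))
im=cv2.imread('pics/o.png')
g=cv2.cvtColor(im,cv2.COLOR_BGR2GRAY);_,m=cv2.threshold(g[:140,150:290],190,255,0);c=max(cv2.findContours(m,0,2)[0],key=cv2.contourArea);e=cv2.fitEllipse(c);print(e, ray('wrist',e[0][0]+150,e[0][1],.011))
p=ray('wrist',e[0][0]+150,e[0][1],.011);p[2]=.18;print(to(p))
E
```

```text
jar [ 0.41396227 -0.3781509   0.058     ] rim L/R [ 0.37848632 -0.35810983  0.058     ] [ 0.45109091 -0.39692745  0.058     ] top/bot [ 0.43350302 -0.34179926  0.058     ] [ 0.39210264 -0.41881635  0.058     ]
lid [ 0.43401336 -0.17063631  0.011     ] L/R [ 0.39325696 -0.14837201  0.011     ] [ 0.47555    -0.19242594  0.011     ] knob [ 0.43327654 -0.17164217  0.035     ]
grip [-0.0834 -0.0028  0.078 ]
centrif [ 0.45626798 -0.05008113  0.        ]
((67.95862579345703, 68.20252227783203), (107.18578338623047, 117.61708068847656), 157.9775390625) [ 0.43410674 -0.17042081  0.011     ]
[-0.11    0.0616 -0.0829]
```

```bash
python3 -c "
from h import *
print(to([.436,-.1695,.15]))"
```

```text
[-0.1118  0.0916 -0.0817]
```

```bash
python3 -m handwheel '[[[-0.112,0,-0.082,0,-0.372,0],[-0.112,0,-0.082,0,-0.372,0],[-0.112,0,-0.082,0,-0.372,0],[-0.112,0,-0.082,0,-0.372,0],[-0.112,0,-0.082,0,-0.372,0],[-0.112,0,-0.082,0,-0.372,0],[-0.112,0.03,-0.082,0,-0.372,0],[-0.112,0.06,-0.082,0,-0.372,0],[-0.112,0.09,-0.082,0,-0.372,0],[-0.112,0.09,-0.082,0,-0.372,0],[-0.112,0.09,-0.082,0,-0.372,0],[-0.112,0.09,-0.082,0,-0.372,0]]]' 0.1
python3 - <<'E'
from h import *
s=r.get_state();print(s['q'].round(2),R.from_quat(s['eef_rot']).as_matrix().round(3).tolist())
im=snapshot('wrist');save('wrist','p');print(to([.436,-.1695,.015]))
g=cv2.cvtColor(im,cv2.COLOR_RGB2GRAY)
for b in boxes_of('lid_knob','wrist')[:2]: print(np.round(b['bbox']),b['confidence'])
E
```

```text
clock: 45.98
tool_pos: [0.4366, -0.1686, 0.1519]
eef_rot: [-0.637, 0.306, -0.305, 0.638]
contact_force: [1.1, 0.1, -0.5]
opening: 0.55
[ 0.66  0.7  -0.63  2.1   0.76  0.58  0.16] [[0.626, -0.001, 0.78], [-0.78, 0.001, 0.626], [-0.001, -1.0, -0.0]]
[-0.0002  0.1379 -0.0017]
[243. 158. 377. 282.] 0.79
```

View pics/p.png

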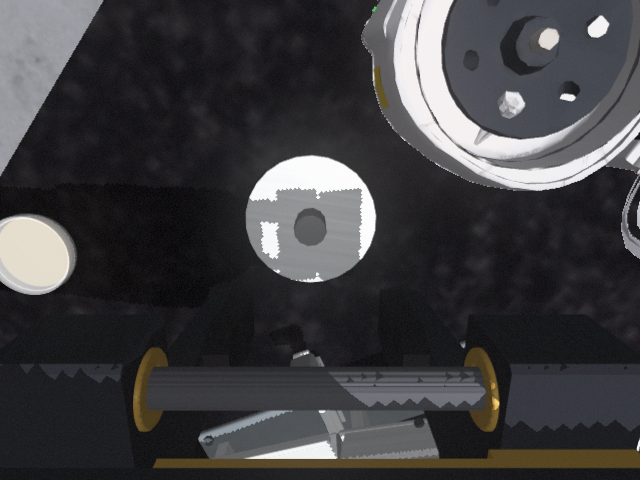

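```bash
python3 -c "
from h import *
p=ray('wrist',311,218.5,.011);print(p,to([p[0],p[1],.015]),to(ray('wrist',310,224,.035)))
for u,v in((378,110),(420,160),(470,183),(530,190),(600,175)): print(to(ray('wrist',u,v,.08)))"
```

```text
[ 0.43419145 -0.16955753  0.011     ] [-0.0014  0.1382 -0.0032] [-0.0037  0.1182 -0.0036]
[-0.0751  0.0731  0.0315]
[-0.0501  0.0731  0.0545]
[-0.0381  0.0732  0.082 ]
[-0.0343  0.0732  0.1144]
[-0.0423  0.0732  0.1502]
```

```bash
python3 -m handwheel '[[[-0.002,0.0,-0.003,0,0.03,0],[-0.002,0.0,-0.003,0,0.05,0],[-0.002,0.03,-0.003,0,0.05,0],[-0.002,0.06,-0.003,0,0.05,0],[-0.002,0.09,-0.003,0,0.05,0],[-0.002,0.11,-0.003,0,0.05,0],[-0.002,0.125,-0.003,0,0.05,0],[-0.002,0.132,-0.003,0,0.05,0],[-0.002,0.135,-0.003,0,0.05,0],[-0.002,0.135,-0.003,0,0.05,0],[-0.002,0.135,-0.003,0,0.05,0]]]' -0.1
python3 -m handwheel '[[[0,0,0,0,0,0],[0,0,0,0,0,0],[0,0,0,0,0,0],[0,0,0,0,0,0],[0,0,0,0,0,0],[0,0,0,0,0,0],[0,0,0,0,0,0],[0,0,0,0,0,0]]]' -1 40
```

```text
clock: 47.05
tool_pos: [0.4339, -0.1687, 0.0182]
eef_rot: [-0.612, 0.354, -0.355, 0.612]
contact_force: [0.2, -0.7, 0.3]
opening: 0.449
clock: 47.72
tool_pos: [0.4336, -0.1689, 0.0181]
eef_rot: [-0.612, 0.354, -0.355, 0.612]
contact_force: [-1.0, -0.5, 6.0]
opening: 0.235
```

```bash
python3 -m handwheel '[[[0,-0.005,0,0,0,0],[0,-0.015,0,0,0,0],[0,-0.03,0,0,0,0],[0,-0.06,0,0,0,0],[0,-0.1,0,0,0,0],[0,-0.14,0,0,0,0],[0,-0.17,0,0,0,0],[0,-0.17,0,0,0,0],[0,-0.17,0,0,0,0]]]'
python3 - <<'E'
from h import *
for c in('side','scene'):
    snapshot(c)
    for b in boxes_of('jar',c)[:1]: print(c,np.round(b['bbox'],1),b['confidence'])
    for b in boxes_of('tray',c)[:1]: print(c,np.round(b['bbox'],1),b['confidence'])
s=r.get_state();print(s['tool_pos'],s['opening'],to([.418,-.3765,.12]))
print(proj('side',[.418,-.3765,.058]),proj('scene',[.418,-.3765,.058]))
E
```

```text
clock: 48.47
tool_pos: [0.4337, -0.1692, 0.1886]
eef_rot: [-0.612, 0.353, -0.356, 0.612]
contact_force: [-0.5, -0.1, -2.0]
opening: 0.235
side [251.3 300.2 293.1 348.9] 0.57
scene [375.2 274.1 411.6 305.7] 0.55
scene [199.7 224.  225.6 241.4] 0.56
[ 0.43245705 -0.16829833  0.18633191] 0.23768498123441956 [ 0.1733  0.0662 -0.1163]
[270.70845685 310.96557644] [390.90358939 281.38241135]
```

```bash
python3 -m handwheel '[[[0.03,0,-0.02,0,0,0],[0.06,0,-0.04,0,0,0],[0.09,0,-0.06,0,0,0],[0.12,0,-0.08,0,0,0],[0.145,0,-0.1,0,0,0],[0.165,0.02,-0.114,0,0,0],[0.1733,0.04,-0.1163,0,0,0],[0.1733,0.06,-0.1163,0,0,0],[0.1733,0.075,-0.1163,0,0,0],[0.1733,0.075,-0.1163,0,0,0],[0.1733,0.075,-0.1163,0,0,0],[0.1733,0.075,-0.1163,0,0,0]]]'
python3 - <<'E'
from h import *
s=r.get_state();print(s['tool_pos'],to([.418,-.3765,.07]))
a=snapshot('side')[250:380,200:350];b=snapshot('scene')[230:330,340:450]
o=np.hstack([cv2.resize(a,(400,347)),cv2.resize(b,(382,347))]);cv2.imwrite('pics/q.png',o[:,:,::-1])
E
```

```text
clock: 49.77
tool_pos: [0.4194, -0.3764, 0.1129]
eef_rot: [-0.612, 0.354, -0.354, 0.612]
contact_force: [-0.4, -0.3, -1.2]
opening: 0.239
[ 0.41941466 -0.37643761  0.11293047] [-0.0007  0.0429 -0.0013]
```

View pics/q.png

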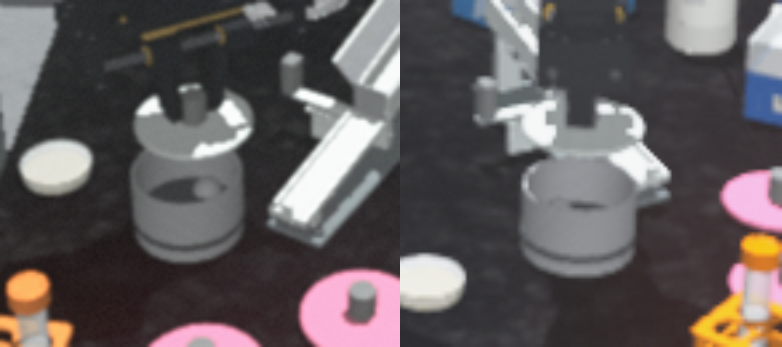

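```bash
python3 -c "
from h import *
from scipy.optimize import least_squares
for n,z,us,uc in(('lid',.1035,272.6,392.7),('jar',.058,270.3,391.4)):
    f=lambda p:[proj('side',[p[0],p[1],z])[0]-us,proj('scene',[p[0],p[1],z])[0]-uc]
    print(n,least_squares(f,[.42,-.375]).x)
print(proj('side',[.419,-.3765,.1035]),proj('scene',[.419,-.3765,.1035]))
"
```

```text
lid [ 0.42419998 -0.37670007]
jar [ 0.41735145 -0.37842524]
[270.15768073 293.85988999] [391.67255372 266.46956778]
```

```bash
python3 - <<'E'
from h import *
a=cv2.cvtColor(snapshot('side'),cv2.COLOR_RGB2GRAY).astype(int);b=cv2.cvtColor(snapshot('scene'),cv2.COLOR_RGB2GRAY).astype(int)
def edges(g,v,l,rr,n):
    print(n,v,'L',g[v,l-6:l+7],'from',l-6,'R',g[v,rr-6:rr+7],'from',rr-6)
for v in(295,297,299): edges(a,v,250,295,'side lid')
for v in(318,325,332): edges(a,v,249,291,'side jar')
for v in(267,269): edges(b,v,375,410,'scene lid')
for v in(288,293): edges(b,v,375,408,'scene jar')
E
```

```text
side lid 295 L [ 41  41  45  39  39  53  93 125 135 133 134 133 134] from 244 R [252 244 192 143 134 115  77  45  44  43  44  46  46] from 289
side lid 297 L [ 44  44  43  45  44  57  95 124 136 135 135 132 134] from 244 R [173 160 175 186 166 114  60  42  43  43  43  45  49] from 289
side lid 299 L [ 44  43  42  40  44  45  80 121 134 136 136 136 135] from 244 R [234 250 252 243 187 101  50  43  40  42  44  44  49] from 289
side jar 318 L [ 39  42  39  40  39  52  87  98  92  91  92  98 101] from 243 R [110 108 107 107  99  83  55  45  40  41  42  42  42] from 285
side jar 325 L [ 42  42  41  40  38  43  64  90 102 106 109 110 111] from 243 R [107 108 105  99  98  90  65  53  45  39  44  43  41] from 285
side jar 332 L [ 38  43  38  38  38  35  44  73  95 103 108 112 111] from 243 R [108 109 105 101  91  70  50  43  39  38  42  41  43] from 285
scene lid 267 L [ 45  82 150 183 179 183 191 237 247 247 247 247 247] from 369 R [153 210 241 245 247 242 165  56  59  61  60  60  58] from 404
scene lid 269 L [ 49  89 156 189 181 181 177 176 215 242 246 247 247] from 369 R [152 152 153 193 230 203  76  60  61  63  62  63  63] from 404
scene jar 288 L [ 50  49  50  50  49  64  91 111 116 127 133 127 130] from 369 R [124 126 129 131 128 120 111 111 110  99  90  86  80] from 402
scene jar 293 L [ 59  60  62  59  56  74 100 112 119 122 125 129 132] from 369 R [140 137 135 130 124 103  56  53  59  62  60  60  58] from 402
```

```bash
python3 -c "
from h import *
print(to([.413,-.378,.086]))"
```

```text
[-0.0024  0.0275 -0.0061]
```

```bash
python3 -m handwheel '[[[-0.0025,0.01,-0.006,0,0,0],[-0.0025,0.02,-0.006,0,0,0],[-0.0025,0.027,-0.006,0,0,0],[-0.0025,0.027,-0.006,0,0,0],[-0.0025,0.027,-0.006,0,0,0]]]'
python3 - <<'E'
from h import *
s=r.get_state();print(s['tool_pos'],s['opening'])
A=snapshot('side');B=snapshot('scene')
a=cv2.cvtColor(A,cv2.COLOR_RGB2GRAY).astype(int);b=cv2.cvtColor(B,cv2.COLOR_RGB2GRAY).astype(int)
def edges(g,v,l,rr,n):
    f=lambda o,c,s:[int(x) for x in g[v,c-6:c+7]]
    print(n,v,'L',f(g,l,0),l-6,'R',f(g,rr,0),rr-6)
for v in(303,306,308,310): edges(a,v,248,293,'side lid')
for v in(323,330,337): edges(a,v,249,291,'side jar')
for v in(272,275,277,279): edges(b,v,375,410,'scene lid')
for v in(290,294,298): edges(b,v,375,408,'scene jar')
o=np.hstack([cv2.resize(A[270:360,220:320],(400,360),interpolation=cv2.INTER_CUBIC),cv2.resize(B[240:330,340:440],(400,360),interpolation=cv2.INTER_CUBIC)]);cv2.imwrite('pics/s.png',o[:,:,::-1])
E
```

```text
clock: 50.38
tool_pos: [0.4125, -0.3773, 0.0853]
eef_rot: [-0.612, 0.354, -0.354, 0.612]
contact_force: [-0.1, -0.8, -1.2]
opening: 0.236
[ 0.41254158 -0.37733436  0.08526148] 0.23595936423603708
side lid 303 L [36, 40, 41, 38, 35, 46, 109, 198, 237, 237, 205, 176, 173] 242 R [221, 162, 139, 133, 102, 67, 46, 44, 48, 47, 45, 45, 41] 287
side lid 306 L [37, 38, 38, 41, 42, 69, 117, 133, 133, 130, 133, 133, 132] 242 R [246, 233, 180, 138, 113, 75, 46, 37, 39, 41, 39, 37, 43] 287
side lid 308 L [41, 35, 37, 39, 35, 64, 114, 133, 135, 133, 135, 134, 135] 242 R [137, 145, 171, 157, 106, 60, 40, 40, 41, 39, 41, 39, 38] 287
side lid 310 L [41, 40, 34, 34, 29, 61, 110, 131, 133, 135, 136, 136, 134] 242 R [248, 249, 240, 182, 99, 49, 43, 41, 39, 40, 39, 38, 41] 287
side jar 323 L [49, 42, 42, 38, 39, 44, 69, 92, 102, 106, 109, 109, 99] 243 R [111, 107, 110, 107, 100, 89, 61, 46, 43, 43, 41, 42, 43] 285
side jar 330 L [37, 39, 39, 40, 35, 34, 52, 84, 99, 105, 108, 111, 110] 243 R [112, 111, 108, 103, 96, 84, 62, 45, 37, 40, 38, 43, 42] 285
side jar 337 L [32, 30, 26, 32, 29, 30, 29, 46, 69, 73
[... 412 characters left out ...]
5, 201, 246, 247, 247, 247, 247, 247, 247] 369 R [240, 245, 247, 247, 245, 244, 246, 243, 242, 242, 244, 226, 53] 404
scene lid 279 L [62, 63, 58, 56, 53, 66, 159, 237, 246, 247, 247, 247, 246] 369 R [153, 192, 233, 235, 237, 246, 241, 171, 174, 182, 203, 241, 245] 404
scene jar 290 L [60, 56, 53, 51, 49, 60, 90, 111, 116, 120, 125, 128, 130] 369 R [138, 135, 135, 131, 126, 107, 67, 49, 45, 46, 45, 46, 48] 402
scene jar 294 L [57, 60, 61, 60, 58, 80, 106, 113, 118, 122, 126, 129, 131] 369 R [140, 138, 134, 130, 124, 102, 61, 57, 56, 59, 59, 59, 62] 402
scene jar 298 L [52, 52, 52, 54, 52, 63, 79, 96, 116, 123, 125, 129, 132] 369 R [138, 136, 133, 128, 114, 83, 57, 54, 54, 55, 55, 54, 54] 402
```

View pics/s.png

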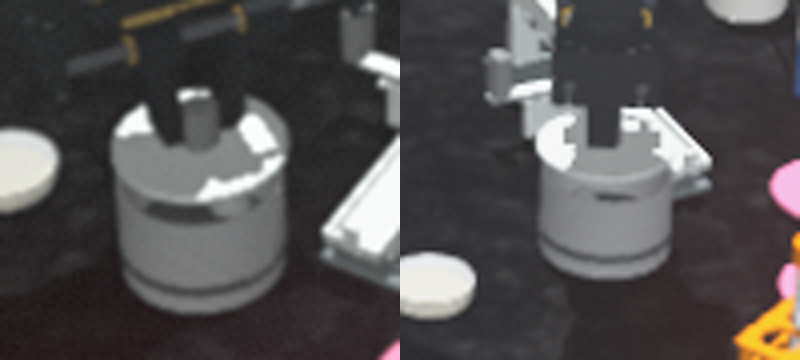

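```bash
python3 -m handwheel '[[[0,0.003,0,0,0,0],[0,0.006,0,0,0,0],[0,0.009,0,0,0,0],[0,0.012,0,0,0,0],[0,0.0145,0,0,0,0],[0,0.0145,0,0,0,0],[0,0.0145,0,0,0,0],[0,0.0145,0,0,0,0]]]'
```

```text
clock: 51.15
tool_pos: [0.4125, -0.3776, 0.0711]
eef_rot: [-0.612, 0.354, -0.354, 0.612]
contact_force: [0.3, -0.2, -2.1]
opening: 0.24
```

```bash
python3 -m handwheel '[[[0,0.001,0,0,0,0],[0,0.002,0,0,0,0],[0,0.003,0,0,0,0],[0,0.003,0,0,0,0],[0,0.003,0,0,0,0]]]'
```

```text
clock: 51.57
tool_pos: [0.4126, -0.3778, 0.0701]
eef_rot: [0.613, -0.354, 0.355, -0.612]
contact_force: [-3.3, 2.5, 14.3]
opening: 0.237
```

Seated at the expected height (0.070, contact 14 N). Release and lift.

```bash
python3 -m handwheel '[[[0,-0.002,0,0,0,0],[0,-0.002,0,0,0,0],[0,-0.002,0,0,0,0],[0,-0.002,0,0,0,0],[0,-0.002,0,0,0,0],[0,-0.01,0,0,0,0],[0,-0.03,0,0,0,0],[0,-0.06,0,0,0,0],[0,-0.1,0,0,0,0],[-0.03,-0.14,0,0,0,0],[-0.05,-0.18,0,0,0,0],[-0.05,-0.18,0,0,0,0]]]' -0.2
python3 - <<'E'
from h import *
A=snapshot('side');B=snapshot('scene')
for c in('scene','side'):
    for t in('jar','tray','gate_grip','lid_knob'):
        for b in boxes_of(t,c)[:2]: print(c,t,np.round(b['bbox']),round(b['confidence'],2))
W=snapshot('wrist')
o=np.zeros((600,800,3),np.uint8)
o[:300,:400]=cv2.resize(A[265:355,220:340],(400,300),interpolation=cv2.INTER_CUBIC);o[:300,400:]=cv2.resize(B[245:320,340:440],(400,300),interpolation=cv2.INTER_CUBIC)
o[300:,:400]=cv2.resize(W,(400,300));o[300:,400:]=cv2.resize(A[160:280,270:430],(400,300))
cv2.imwrite('pics/t.png',o[:,:,::-1])
E
```

```text
clock: 52.57
tool_pos: [0.3886, -0.332, 0.2531]
eef_rot: [0.613, -0.351, 0.355, -0.613]
contact_force: [0.5, -0.5, 0.6]
opening: 0.4
scene jar [377. 285. 408. 308.] 0.73
scene tray [200. 225. 226. 240.] 0.74
scene gate_grip [361. 251. 390. 266.] 0.7
scene lid_knob [374. 270. 409. 292.] 0.86
scene lid_knob [435. 278. 467. 295.] 0.86
side jar [249. 319. 288. 348.] 0.94
side tray [303. 245. 371. 343.] 0.63
side gate_grip [304. 270. 344. 294.] 0.54
side lid_knob [253. 372. 299. 411.] 0.88
side lid_knob [245. 293. 292. 328.] 0.7
```

```bash
python3 - <<'E'
from h import *
A=snapshot('side');a=cv2.cvtColor(A,cv2.COLOR_RGB2GRAY).astype(int)
j=[.4165,-.3775]
print('knob top pred',proj('side',j+[.087]),'knob base',proj('side',j+[.063]),'disc front low edge pred',proj('side',[j[0],j[1]-.047,.058]),'top edge',proj('side',[j[0],j[1]-.047,.063]),'back',proj('side',[j[0],j[1]+.047,.063]),'L/R',proj('side',[j[0]-.047,j[1],.061]),proj('side',[j[0]+.047,j[1],.061]),'jar bottom front',proj('side',[j[0],j[1]-.045,0]))
for u in(256,269,282): print(u,list(map(int,a[286:355,u])))
for v in(306,312): print(v,list(map(int,a[v,240:300])))
W=snapshot('wrist');g=cv2.cvtColor(W,cv2.COLOR_RGB2GRAY)
q=proj('wrist',j+[.063]);print('wrist pred',q,'L/R',proj('wrist',[j[0]-.047,j[1],.063]),proj('wrist',[j[0]+.047,j[1],.063]))
print([ (np.round(b['bbox']),round(b['confidence'],2)) for b in boxes_of('lid_knob','wrist')][:4])
E
```

```text
knob top pred [269.30117535 300.40511257] knob base [269.84617522 309.39063816] disc front low edge pred [267.19412057 325.33964769] top edge [267.07155353 323.45493514] back [272.42879121 296.29960006] L/R [248.13842837 309.63482617] [291.68775375 310.62793556] jar bottom front [268.69273369 345.9537126 ]
256 [37, 41, 37, 40, 41, 41, 43, 42, 40, 42, 39, 41, 42, 42, 48, 93, 157, 163, 141, 131, 132, 132, 134, 134, 136, 134, 136, 135, 133, 136, 186, 247, 251, 249, 249, 249, 239, 179, 131, 118, 113, 115, 113, 113, 114, 114, 115, 115, 115, 116, 115, 113, 103, 81, 74, 93, 114, 114, 100, 65, 38, 34, 32, 36, 35, 40, 47, 45, 44]
269 [37, 37, 39, 38, 41, 43, 41, 42, 46, 48, 45, 57, 85, 98, 93, 112, 158, 174, 168, 140, 108, 99, 99, 99, 98, 100, 99, 114, 175, 240, 251, 250, 249, 250, 250, 249, 249, 250, 248, 219, 162, 146, 130, 125, 125, 123, 125, 123, 122, 125, 126, 125, 123, 123, 123, 113, 83, 76, 101, 120, 125, 114, 72, 40, 41, 46, 48, 48, 47]
282 [43, 41, 41, 47, 46, 41, 42, 41, 47, 41, 38, 40, 61, 145, 237, 252, 251, 250, 250, 250, 251, 251, 250, 251, 251, 250, 250, 250, 250, 250, 249, 250
[... 304 characters left out ...]
, 104, 108, 106, 101, 95, 92, 96, 124, 135, 134, 167, 235, 251, 252, 251, 251, 251, 251, 251, 251, 252, 252, 228, 143, 72, 44, 46, 45, 44, 43, 46, 44]
312 [46, 44, 47, 48, 44, 42, 39, 54, 94, 125, 133, 134, 134, 134, 135, 137, 136, 136, 136, 135, 135, 136, 135, 134, 133, 123, 108, 100, 98, 99, 96, 102, 128, 177, 227, 248, 252, 252, 251, 251, 250, 250, 250, 250, 250, 250, 250, 250, 250, 250, 252, 243, 163, 72, 46, 47, 46, 45, 46, 44]
wrist pred [319.72800773 267.66601186] L/R [270.90920378 241.30932068] [366.73116025 293.04245445]
[(array([343., 360., 404., 436.]), 0.98), (array([261., 214., 372., 322.]), 0.66), (array([231., 356., 297., 430.]), 0.55), (array([463., 166., 536., 281.]), 0.46)]
```

```bash
python3 - <<'E'
from h import *
A=cv2.cvtColor(snapshot('side'),cv2.COLOR_RGB2GRAY);b=cv2.cvtColor(cv2.imread('pics/b.png'),cv2.COLOR_BGR2GRAY)
for v in(277,280,283): print(v,b[v,300:324].tolist(),A[v,300:324].tolist())
print(proj('side',fw(-.08,0,.07)),proj('side',fw(-.084,0,.07)))
S=cv2.cvtColor(snapshot('scene'),cv2.COLOR_RGB2GRAY);a=cv2.cvtColor(cv2.imread('pics/a.png'),cv2.COLOR_BGR2GRAY)
for v in(255,258,261): print(v,a[v,354:380].tolist(),S[v,354:380].tolist())
E
```

```text
277 [251, 250, 250, 251, 251, 204, 123, 98, 97, 99, 95, 91, 88, 66, 53, 47, 46, 43, 44, 44, 45, 46, 44, 46] [44, 43, 38, 42, 48, 70, 91, 96, 97, 98, 92, 92, 85, 67, 48, 43, 42, 39, 44, 43, 44, 44, 44, 42]
280 [250, 250, 250, 251, 250, 203, 123, 99, 100, 100, 94, 90, 84, 64, 49, 43, 44, 47, 47, 44, 48, 47, 49, 47] [41, 41, 43, 42, 47, 69, 89, 94, 97, 97, 91, 88, 84, 65, 49, 42, 44, 43, 44, 44, 44, 47, 43, 45]
283 [251, 250, 241, 215, 156, 101, 88, 95, 100, 97, 95, 127, 185, 186, 171, 138, 99, 72, 61, 54, 49, 43, 41, 46] [47, 43, 44, 43, 44, 67, 87, 94, 96, 97, 95, 126, 185, 186, 168, 137, 98, 72, 61, 52, 48, 44, 42, 43]
[308.74786294 273.35862755] [307.31695107 272.8628526 ]
255 [60, 60, 59, 57, 58, 57, 73, 102, 109, 116, 140, 143, 133, 131, 157, 184, 175, 158, 149, 136, 129, 107, 103, 103, 107, 132] [58, 58, 57, 56, 56, 55, 72, 101, 109, 114, 140, 144, 133, 131, 157, 183, 175, 157, 149, 136, 128, 107, 103, 103, 108, 133]
258 [62, 63, 64, 61, 61, 60, 62, 76, 93, 105, 115, 119, 117, 110, 101, 101, 101, 102, 101, 102, 102, 102, 102, 101, 101, 105] [60, 61, 62, 60, 59, 59, 62, 75, 94, 105, 114, 117, 116, 110, 101, 101, 101, 102, 101, 101, 102, 102, 103, 102, 102, 105]
261 [59, 58, 59, 59, 59, 59, 61, 74, 94, 106, 115, 119, 118, 124, 156, 218, 240, 242, 244, 245, 247, 247, 247, 236, 176, 171] [56, 57, 58, 58, 57, 58, 58, 73, 94, 106, 113, 117, 116, 124, 155, 218, 240, 241, 244, 245, 247, 247, 247, 236, 176, 170]
```

```bash
python3 -c "
from h import *
print(job.finish_job())"
```

```text
the job is handed in; nothing more can be done
None
```

I completed the job and handed it in at about 53 s of robot time, well inside the 210 s limit. `finish_job()` gave no verdict, so the result rests on my own checks.

**What I did:** I pulled the gate open so all five balls lay in the run-out channel, then pushed it shut. I put the three worn balls in the white tray and the two full-size ones in the jar, then set the lid on the jar.

**Last checks:**
- **Gate:** the grip's pixels in the side and scene pictures match the start pictures, so it is shut. Two wrist-camera readings put the grip 2–4 mm off, which I took to be calibration error.
- **Worn balls:** the last wrist picture taken over the tray showed three of them inside. Afterwards the tray had not moved in the scene camera.
- **Full-size balls:** two were visible in the jar, and the channel was empty.
- **Lid:** it met resistance at the expected seated height (tool at 0.070 m, 14 N), and the side-camera edges centre it on the jar within about 1 mm.

**Checks that failed or disagreed:**
- **Lid position:** just before placing it, the outside cameras put the lid 7–8 mm off the jar's centre, while the tool pose said it was centred. I trusted the cameras and moved it about 6 mm before lowering.
- **Lid height:** the first side-camera reading of it was unclear. Allowing for a 2-pixel offset it matched a seated lid.
- **Final picture:** the last composite picture went past the 16-picture viewing limit, so I made the final checks from pixel values and detection boxes instead.

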